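# Load the burn-in stations from the pile of modules

## Task

Four electronics modules are piled on the assembly bench. Working down from the top, one at a time, set each module gently in its own burn-in station, the one whose plug has the colour of the module's terminal strip, so that it lies flat on the pad between the low rails with its terminal strip towards the plug. Do not drop or tip any module, let go of each one before taking the next, and leave the red parts bin and the grey meter where they are.

Things in the scene. Friction and masses are not known exactly. Their poses are not given: they have to be found in the camera images.
- relay: Loose relay module: grey case with four red relay windows on top, 64 long (x) x 52 wide (y) x 32 high (z) mm, vertical flat sides, rigid, about 0.16 kg. The last 16 mm at its +x end is the yellow terminal strip (6 mm narrower, 20 mm high). Origin: centre of the underside. At the start it lies in the pile on the controller.
- controller: Loose controller: white case with a grey window on top, 84 long (x) x 56 wide (y) x 34 high (z) mm, vertical flat sides, rigid, about 0.26 kg. The last 16 mm at its +x end is the green terminal strip (6 mm narrower, 21 mm high). Origin: centre of the underside. At the start it lies in the pile on the motor drive.
- drive: Loose motor drive: black case with grey cooling fins across it, 104 long (x) x 58 wide (y) x 38 high (z) mm, vertical flat sides, rigid, about 0.4 kg. The last 16 mm at its +x end is the blue terminal strip (6 mm narrower, 24 mm high). Origin: centre of the underside. At the start it lies in the pile on the power supply.
- supply: Loose power supply: bare aluminium case with a perforated cover, 124 long (x) x 60 wide (y) x 40 high (z) mm, vertical flat sides, rigid, about 0.55 kg. The last 16 mm at its +x end is the orange terminal strip (6 mm narrower, 25 mm high). Origin: centre of the underside. At the start it lies in the pile on the bench.
- station_yellow: Fixed burn-in station for the relay module: grey base 142 (x) x 92 (y) mm. Origin: base centre at bench height; x points to the plug. Black rubber pad 64 x 52 mm, its centre at x = -20, top at z = 20 mm. Low rails (top z = 24, 5 thick) 9 mm outside the pad on 3 sides; 9 mm past its +x end a black block (34 long, 82 wide, top z = 51) with the yellow plug.
- station_green: Fixed burn-in station for the controller: grey base 162 (x) x 96 (y) mm. Origin: base centre at bench height; x points to the plug. Black rubber pad 84 x 56 mm, its centre at x = -20, top at z = 20 mm. Low rails (top z = 24, 5 thick) 9 mm outside the pad on 3 sides; 9 mm past its +x end a black block (34 long, 86 wide, top z = 51) with the green plug.
- station_blue: Fixed burn-in station for the motor drive: grey base 182 (x) x 98 (y) mm. Origin: base centre at bench height; x points to the plug. Black rubber pad 104 x 58 mm, its centre at x = -20, top at z = 20 mm. Low rails (top z = 24, 5 thick) 9 mm outside the pad on 3 sides; 9 mm past its +x end a black block (34 long, 88 wide, top z = 51) with the blue plug.
- station_orange: Fixed burn-in station for the power supply: grey base 202 (x) x 100 (y) mm. Origin: base centre at bench height; x points to the plug. Black rubber pad 124 x 60 mm, its centre at x = -20, top at z = 20 mm. Low rails (top z = 24, 5 thick) 9 mm outside the pad on 3 sides; 9 mm past its +x end a black block (34 long, 90 wide, top z = 51) with the orange plug.
- bin: Loose bystander: red open parts bin holding brass standoffs, 85 (x) x 75 (y) x 45 mm high. Origin: centre of the underside.
- meter: Loose bystander: grey hand-held meter lying on its back, green display and round black selector, 60 (x) x 110 (y) x 35 mm high. Origin: centre of the underside.
Things that resemble listed ones, but are neither listed nor needed, are in the scene too. What is shaped like the supply but turquoise is not meant.

How it is judged:
On the way, in this order (a step that is already met when the one before it is completed fails the run):
1. the relay module lies in the station with the yellow plug, released (x of relay in the frame of station_yellow between -0.033 and -0.007 m and y of relay in the frame of station_yellow between -0.012 and 0.012 m and z of relay in the frame of station_yellow between 0.016 and 0.0235 m and angle between relay's own z axis and vertical below 0.06 rad and angle between the x axis of relay and the x axis of station_yellow, either way round below 0.2 rad and x of station_yellow in the frame of relay above 0 m and contact force between relay and the fingers below 0.1 N and linear speed of relay below 0.03 m/s and angular speed of relay below 0.3 rad/s), for 0.2 s.
2. the controller lies in the station with the green plug, released (x of controller in the frame of station_green between -0.033 and -0.007 m and y of controller in the frame of station_green between -0.012 and 0.012 m and z of controller in the frame of station_green between 0.016 and 0.0235 m and angle between controller's own z axis and vertical below 0.06 rad and angle between the x axis of controller and the x axis of station_green, either way round below 0.2 rad and x of station_green in the frame of controller above 0 m and contact force between controller and the fingers below 0.1 N and linear speed of controller below 0.03 m/s and angular speed of controller below 0.3 rad/s), for 0.2 s.
3. the motor drive lies in the station with the blue plug, released (x of drive in the frame of station_blue between -0.033 and -0.007 m and y of drive in the frame of station_blue between -0.012 and 0.012 m and z of drive in the frame of station_blue between 0.016 and 0.0235 m and angle between drive's own z axis and vertical below 0.06 rad and angle between the x axis of drive and the x axis of station_blue, either way round below 0.2 rad and x of station_blue in the frame of drive above 0 m and contact force between drive and the fingers below 0.1 N and linear speed of drive below 0.03 m/s and angular speed of drive below 0.3 rad/s), for 0.2 s.
4. the power supply lies in the station with the orange plug, released (x of supply in the frame of station_orange between -0.033 and -0.007 m and y of supply in the frame of station_orange between -0.012 and 0.012 m and z of supply in the frame of station_orange between 0.016 and 0.0235 m and angle between supply's own z axis and vertical below 0.06 rad and angle between the x axis of supply and the x axis of station_orange, either way round below 0.2 rad and x of station_orange in the frame of supply above 0 m and contact force between supply and the fingers below 0.1 N and linear speed of supply below 0.03 m/s and angular speed of supply below 0.3 rad/s), for 0.2 s.
At the end, for the whole second after the job is handed in: Each module lies released and at rest on its own station's pad: centre within 12 mm across and 13 mm lengthwise of the pad's centre, underside within 4 mm of pad height, level within 0.06 rad, in line within 0.2 rad, terminal strip towards the plug (all of step 1 and all of step 2 and all of step 3 and all of step 4); the robot touches nothing.
It fails at once if a module is tipped by more than 0.5 rad (angle between any of relay, controller, drive, supply's own z axis and vertical above 0.5 rad).
It fails at once if a module is dropped (not touched by the fingers and moving faster than 0.5 m/s, as after a free fall of 13 mm) ((linear speed of relay above 0.5 m/s and contact force between relay and the fingers below 0.05 N) or (linear speed of controller above 0.5 m/s and contact force between controller and the fingers below 0.05 N) or (linear speed of drive above 0.5 m/s and contact force between drive and the fingers below 0.05 N) or (linear speed of supply above 0.5 m/s and contact force between supply and the fingers below 0.05 N)).
It fails at once if the parts bin or the meter is moved by more than 20 mm (distance of any of bin, meter from where it was at the start of the episode above 0.02 m).
It also fails if it takes over 120 s, if anything falls off the work surface, if the arm or the gripper's body presses on something with over 40 N, if the wrist force passes 120 N, or if a joint passes its speed limit or range.

## Robot

A 6-joint arm with a two-finger parallel gripper is mounted at the origin on the work surface. World frame = base frame: x ahead of the robot, y to its left, z up, the work surface at z = 0. Lengths are in m, angles in rad, forces in N, time in s.
With the tool pointing down it reaches from about 0.3 to 0.775 m from the base axis. Payload 14.6 kg.
Tool frame: the origin (TCP) lies on the centre line of the jaws, within the pads' length; the fingertips stand 19 mm ahead of it and the grasp point (between the pads) is the TCP (ctrl.tip_reach is the distance from the TCP to the fingertips, in m); x points along the fingers, y is the direction in which the jaws open and shut, and the axes are right-handed (so a half turn about x gives the same grasp; the last joint's range is limited). The gripper opens to 94 mm and grips with 3 to 60 N. Pads are 16 mm wide; open, the fingers measure 119 mm over their backs; the gripper's body (75 mm by 177 mm) begins 78 mm behind the grasp point.
Start: joints at [1.278, 0.3, 1.521, -0, 1.321, -0.067], TCP at [0.123, 0.536, 0.224] pointing down, gripper open.
Joint ranges: [-3.03, 3.03], [-0.79, 2.21], [0.23, 2.52], [-1.04, 4.18], [0, 3.07], [-2.55, 2.55]. Speed limits (rad/s): [2.22, 2.22, 2.57, 3.14, 3.14, 3.14].

## Interface

Orientations are given as [roll, pitch, yaw] about the fixed x, y, z axes, in that order (R = Rz(yaw) Ry(pitch) Rx(roll)).
In Python, from station import ctrl, optics, models gives the robot as it stands. The module is installed in compiled form; this text tells all that it offers.
- The arm moves only by the tool arm_command, never from a script. Its argument "deltas" is a list of rows, each an object with "translation": the shift along the tool's x, y, z in units of 25 mm (1.0 is 25 mm), a list of three; "turn": the turn, a rotation vector about the tool's x, y, z in units of 5 degrees (1.0 is 5 degrees), a list of three. In form: [{"translation": [x, y, z], "turn": [rx, ry, rz]}, ...]. A call has 1 to 12 rows; each row is the pose to reach, as a shift and turn from the pose commanded when the call began, along the tool's axes at that moment; what a row does not reach only later rows make up. A row lasts 1/12 s, in which the tool goes at most 41.7 mm and 7.16 degrees, less where a joint would pass 70% of its speed; a pose out of reach is approached as far as the arm can. A call with a gripper value outside its range is refused whole. "gripper" is the finger opening in mm, from 0 to 94, set as the call begins (left out, the last holds). The fingers move at their own pace and stop on an object; "force" is the grip in N (left out, the last holds). Time passes only in rows, so rows that repeat a pose let the fingers close. It gives the time, the measured TCP pose, the force and the opening at its end, in the units of the state.
- ctrl.get_obs(): the state, without advancing time (a new reading comes with each control period).
- optics.camera(name): name is "scene" or "side" or "wrist"; returns the picture (420x560x3 uint8, red, green, blue); there is no depth.
- optics.get_calibration(name): a dict with "K" (3x3 intrinsics, pixels), "origin" and "orientation" of the camera in the world. Camera axes: x right, y down, z forward; pixel columns grow to the right and rows downward; lengths in m; the calibration is good to about 2 mm. A picture is of the moment at which its call begins: read the wrist's pose just before it. get_calibration takes no time and is no camera call; for the wrist camera it gives the pose at the moment of the call.
- ctrl.hand_in(): hands the job in, once; it reports no verdict.
Trained networks look in the newest picture that a camera, given by its name, has taken for a name from the list of things; names that differ only in an ending like _2 or _b are one class to them, and where a whole thing is asked for, a point or a joint stands for the part that bears it (a point fixed in the world has none). Each returns a list of dicts, best first, with "score" (0 to 1); they miss things now and then, are a little off and sometimes report something else, mostly with a low value. They report only what shows in the picture. A call takes as long as a camera call. They do not tell look-alikes from the thing itself.
- models.look_for(target, camera): "box" ([left, top, right, bottom] in pixels, round what is visible of it).
- models.cut_out(target, camera): "pixels" (420x560 bool, what is visible of it) and "box" ([left, top, right, bottom] in pixels, round what is visible of it).
- models.mark_of(target, camera): "at" ([column, row] in pixels: a listed point, or the origin of a listed thing).
The state is a dict: "time_s": time; "qpos": joint angles; "joint_vel": joint speeds; "tau": joint torques, N m; "ee_pos": TCP position; "eef_rot": TCP orientation; "force": force on the tool from outside, world axes, zero at the start; "moment": the same for the moment, N m; "grip_width": finger opening in m.
Only numpy, scipy, OpenCV 4.12 (cv2) and the standard library are available. Lean on these libraries where they do the work, as an engineer would, in place of code of your own. Each camera call takes 0.05 s, during which the arm holds its last target.

## Working session

There is one attempt and no reset: what is moved stays moved. The work goes in short steps, Python scripts to look and compute and a tool call to move; the robot and the scene stay as the last step left them, time stands still between calls to the robot, and variables do not carry over. Pictures are saved under pics/ and viewed, and the job is handed in when it is done.

Besides the shell and the picture viewer there is one more tool, called after ">>>" in YAML: its name, and indented under it one key for each argument. arm_command: Moves the arm, as the interface text tells. Its arguments: {"type":"object","properties":{"deltas":{"type":"array"},"gripper":{"type":"number"},"force":{"type":"number"}},"required":["deltas"]}

```bash
mkdir -p pics
cat > h.py <<'E'
import numpy as np, cv2
from station import ctrl, optics, models
def save(cam,name):
    im=optics.camera(cam); cv2.imwrite(f'pics/{name}.png',im[:,:,::-1]); return im
E
python3 - <<'E'
from h import *
o=ctrl.get_obs(); print(o)
for c in ['scene','side','wrist']:
    save(c,c+'0'); k=optics.get_calibration(c); print(c,k)
E
```

```text
{'time_s': 0.0, 'qpos': array([ 1.27837403e+00,  3.00493999e-01,  1.52163247e+00, -3.81946622e-05,
        1.32070967e+00, -6.65964099e-02]), 'joint_vel': array([ 0.00169724, -0.00110073, -0.00077514, -0.00132558,  0.00145607,
       -0.00079421]), 'tau': array([ 9.79449615e-04, -5.31799829e+01, -3.52746570e+01,  7.09049148e-02,
        2.43029022e-02, -6.33859395e-05]), 'ee_pos': array([0.12308477, 0.53577879, 0.22385202]), 'eef_rot': array([-1.60765068,  1.56955229, -1.83346709]), 'force': array([-0.2210795 ,  0.32334393, -0.38481433]), 'moment': array([-0.03188789, -0.02233368,  0.01051644]), 'grip_width': 0.09397426285903458}
scene {'K': array([[383.25878562,   0.        , 287.02603056],
       [  0.        , 383.25878562, 207.6593209 ],
       [  0.        ,   0.        ,   1.        ]]), 'origin': array([0.95007235, 0.26252378, 0.88660107]), 'orientation': array([-2.54166772, -0.01672547,  2.23348567])}
side {'K': array([[380.67954254,   0.        , 281.74299215],
       [  0.        , 380.67954254, 211.49290954],
       [  0.        ,   0.        ,   1.        ]]), 'origin': array([-0.12739887, -0.79505471,  0.69840827]), 'orientation': array([-2.12399537, -0.01323654, -0.73764254])}
wrist {'K': array([[297.95350881,   0.        , 282.30086313],
       [  0.        , 297.95350881, 209.72864165],
       [  0.        ,   0.        ,   1.        ]]), 'origin': array([0.05177683, 0.5520542 , 0.38485888]), 'orientation': array([2.88035967e+00, 3.91704964e-04, 1.34625030e+00])}
```

View pics/scene0.png

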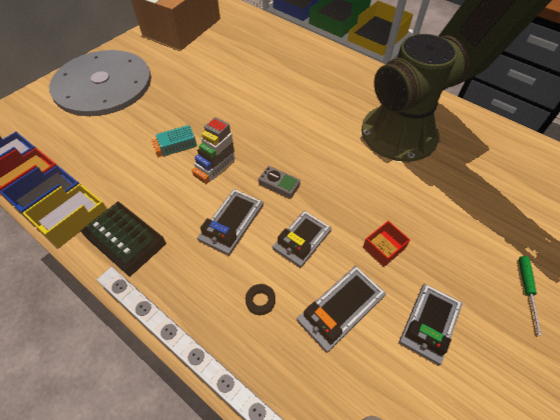

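View pics/side0.png

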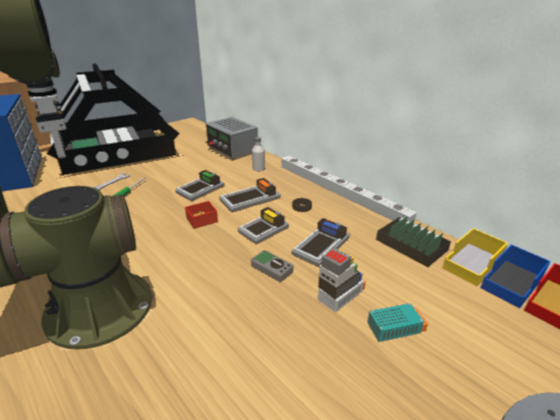

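View pics/wrist0.png

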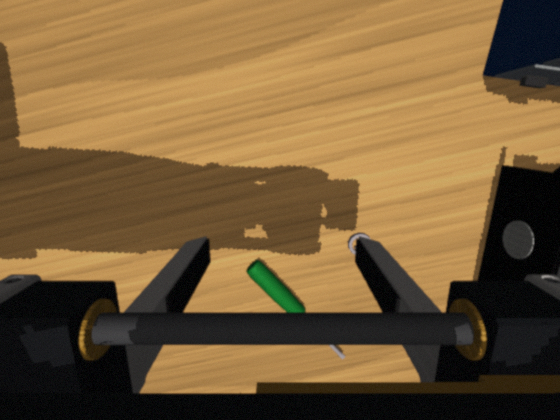

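```bash
cat >> h.py <<'E'
from scipy.spatial.transform import Rotation as R
def rot(o): return R.from_euler('xyz',o).as_matrix()
def ray(cal,px,z=0.):
    d=rot(cal['orientation'])@np.linalg.inv(cal['K'])@np.array([px[0],px[1],1.]); o=np.array(cal['origin'])
    return o+d*(z-o[2])/d[2]
def proj(cal,P):
    P=np.atleast_2d(P); q=(P-cal['origin'])@rot(cal['orientation']); q=q@cal['K'].T; return q[:,:2]/q[:,2:]
E
python3 - <<'E'
from h import *
for cam in ['scene','side']:
    im=save(cam,cam+'1'); cal=optics.get_calibration(cam)
    for t,z in [('station_yellow',0),('station_green',0),('station_blue',0),('station_orange',0),('relay',.112),('controller',.078),('drive',.04),('supply',0),('bin',0),('meter',0)]:
        r=models.mark_of(t,cam)[:3]
        print(cam,t,[(np.round(x['at']),round(x['score'],2),np.round(ray(cal,x['at'],z)[:2],3)) for x in r])
    if cam=='scene': c=im[100:200,130:310]
    else: c=im[225:350,240:440]
    cv2.imwrite(f'pics/c_{cam}.png',cv2.resize(c,None,fx=4,fy=4,interpolation=cv2.INTER_CUBIC)[:,:,::-1])
E
```

```text
scene station_yellow [(array([301., 240.]), 0.79, array([ 0.522, -0.005]))]
scene station_green [(array([428., 324.]), 0.93, array([0.517, 0.362])), (array([234., 222.]), 0.58, array([ 0.592, -0.183]))]
scene station_blue [(array([232., 222.]), 0.62, array([ 0.594, -0.187])), (array([431., 323.]), 0.23, array([0.509, 0.365]))]
scene station_orange [(array([341., 309.]), 0.97, array([0.614, 0.18 ]))]
scene relay [(array([218., 132.]), 0.95, array([ 0.442, -0.366]))]
scene controller [(array([218., 145.]), 0.73, array([ 0.458, -0.356]))]
scene drive [(array([215., 158.]), 0.85, array([ 0.477, -0.355]))]
scene supply [(array([211., 166.]), 0.97, array([ 0.487, -0.373])), (array([176., 144.]), 0.78, array([ 0.491, -0.52 ]))]
scene bin [(array([384., 249.]), 0.89, array([0.409, 0.18 ])), (array([300., 242.]), 0.19, array([ 0.528, -0.005]))]
scene meter [(array([278., 188.]), 0.81, array([ 0.423, -0.162]))]
side station_yellow [(array([260., 230.]), 0.9, array([ 0.51 , -0.005])), (array([344., 284.]), 0.18, array([ 0.52 , -0.347]))]
side station_green [(array([200., 190.]), 0.75, array([0.512, 0.36 ]))]
side station_blue [(array([321., 246.]), 0.81, array([ 0.595, -0.193]))]
side station_orange [(array([250., 197.]), 0.83, array([0.621, 0.187]))]
side relay [(array([338., 266.]), 0.95, array([ 0.454, -0.368]))]
side controller [(array([337., 270.]), 0.86, array([ 0.471, -0.353])), (array([336., 262.]), 0.26, array([ 0.492, -0.331]))]
side drive [(array([342., 284.]), 0.57, array([ 0.477, -0.371]))]
side supply [(array([343., 294.]), 0.97, array([ 0.486, -0.371])), (array([396., 330.]), 0.65, array([ 0.487, -0.528]))]
side bin [(array([200., 222.]), 0.89, array([0.392, 0.167]))]
side meter [(array([272., 271.]), 0.59, array([ 0.408, -0.18 ]))]
```

View pics/c_scene.png

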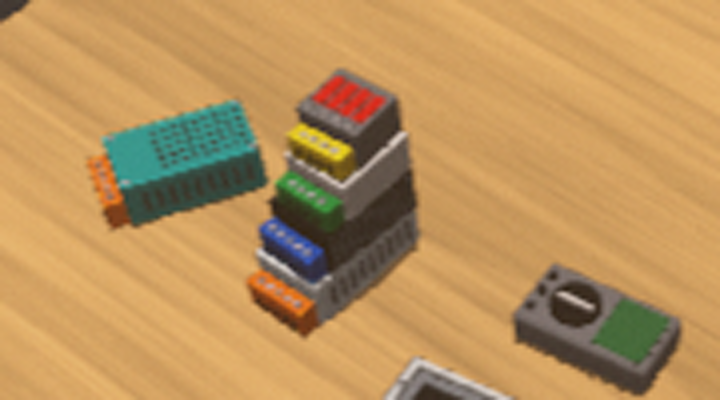

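View pics/c_side.png

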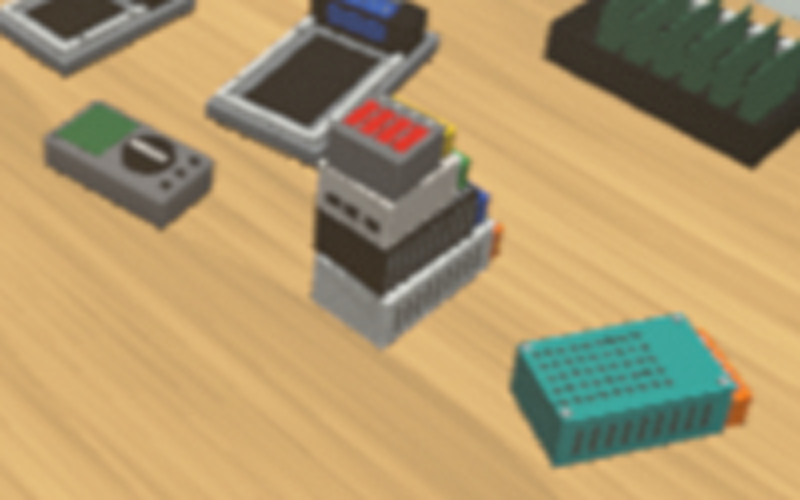

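```bash
cat >> h.py <<'E'
def Rdown(a): 
    c,s=np.cos(a),np.sin(a); return np.array([[0,c,s],[0,s,-c],[-1,0,0.]])
def plan(pos,a,via=[]):
    o=ctrl.get_obs(); R0=rot(o['eef_rot']); p0=o['ee_pos']
    print('t',round(o['time_s'],2),'p',np.round(p0,4),'a',round(np.arctan2(R0[1,1],R0[0,1]),4),'q6',round(o['qpos'][5],3),'tilt',np.round(R0[:2,0],4),'F',np.round(o['force'],1),'w',round(o['grip_width'],4))
    for p,aa in list(via)+[(pos,a)]:
        tr=R0.T@(np.array(p)-p0)/.025
        tn=R.from_matrix(R0.T@Rdown(aa)).as_rotvec()/np.deg2rad(5)
        print('tr',np.round(tr,3),'turn',np.round(tn,2),'rows',round(max(np.linalg.norm(tr)*25/41.7,np.linalg.norm(tn)*5/7.16),1))
E
python3 - <<'E'
from h import *
plan([0.43,0.3,0.33],0.6,[])
plan([0.5,0.05,0.33],0.1)
E
```

```text
t 1.25 p [0.1232 0.536  0.2245] a 1.3449 q6 -0.067 tilt [0.     0.0001] F [-0.2 -0.8 -0.5] w 0.0941
tr [-4.222 -6.453 14.076] turn [ 8.54 -0.   -0.  ] rows 9.6
t 1.25 p [0.1232 0.536  0.2245] a 1.3449 q6 -0.067 tilt [0.     0.0001] F [-0.2 -0.8 -0.5] w 0.0941
tr [ -4.223 -15.572  19.045] turn [14.27 -0.   -0.  ] rows 15.0
```

>>> arm_command:
  deltas:
    - {"translation":[-4.2,-6.4,14],"turn":[8.5,0,0]}
    - {"translation":[-4.2,-6.4,14],"turn":[8.5,0,0]}
    - {"translation":[-4.2,-6.4,14],"turn":[8.5,0,0]}
    - {"translation":[-4.2,-6.4,14],"turn":[8.5,0,0]}
    - {"translation":[-4.2,-6.4,14],"turn":[8.5,0,0]}
    - {"translation":[-4.2,-6.4,14],"turn":[8.5,0,0]}
    - {"translation":[-4.2,-6.4,14],"turn":[8.5,0,0]}
    - {"translation":[-4.2,-6.4,14],"turn":[8.5,0,0]}
    - {"translation":[-4.2,-6.4,14],"turn":[8.5,0,0]}
    - {"translation":[-4.2,-6.4,14],"turn":[8.5,0,0]}
    - {"translation":[-4.2,-6.4,14],"turn":[8.5,0,0]}
    - {"translation":[-4.2,-6.4,14],"turn":[8.5,0,0]}

```text
time_s: 2.25
ee_pos: [0.4291, 0.3011, 0.3294]
eef_rot: [3.092, 1.571, 2.122]
force: [-0.3, -0.5, -0.2]
grip_width: 0.094
```

Run:
```python
from h import *
c=optics.get_calibration('wrist'); save('wrist','w1'); print(c['origin'],c['orientation'])
for n,p in dict(y=(.517,-.005),g=(.515,.361),b=(.594,-.187),o=(.617,.183)).items(): print(n,proj(c,[*p,0]))
plan([0.46,-0.2,0.33],1.5)
```

```text
[0.38825066 0.3619454  0.49023168] [ 2.88103622e+00 -1.22204354e-03  6.02314428e-01]
y [[228.79775343 333.23957557]]
g [[344.80062097 175.73744198]]
b [[214.03903603 413.20589455]]
o [[329.58474571 287.00011067]]
t 2.3 p [0.4283 0.3017 0.3292] a 0.6025 q6 -0.059 tilt [-0.0005 -0.    ] F [-0.1 -0.7 -0.1] w 0.0944
tr [ -0.033 -10.328  17.253] turn [-10.28  -0.     0.  ] rows 12.1
```

View pics/w1.png

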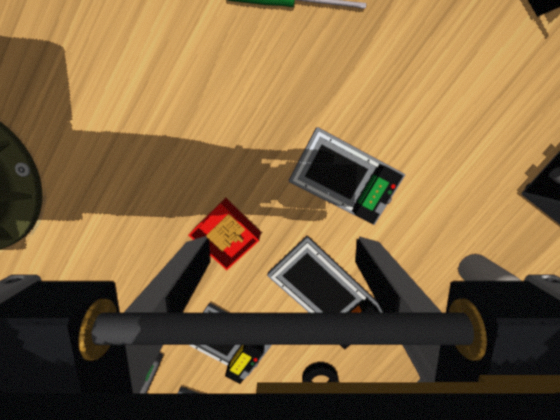

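Run:
```python
from h import *
plan([0.36,-0.03,0.36],-1.45)
```

```text
t 2.3 p [0.4283 0.3017 0.3292] a 0.6025 q6 -0.059 tilt [-0.0005 -0.    ] F [-0.1 -0.7 -0.1] w 0.0944
tr [-1.232 -9.771  9.383] turn [2.352e+01 0.000e+00 1.000e-02] rows 16.4
```

>>> arm_command:
  deltas:
    - {"translation":[-1.2,-9.8,9.4],"turn":[23.5,0,0]}
    - {"translation":[-1.2,-9.8,9.4],"turn":[23.5,0,0]}
    - {"translation":[-1.2,-9.8,9.4],"turn":[23.5,0,0]}
    - {"translation":[-1.2,-9.8,9.4],"turn":[23.5,0,0]}
    - {"translation":[-1.2,-9.8,9.4],"turn":[23.5,0,0]}
    - {"translation":[-1.2,-9.8,9.4],"turn":[23.5,0,0]}
    - {"translation":[-1.2,-9.8,9.4],"turn":[23.5,0,0]}
    - {"translation":[-1.2,-9.8,9.4],"turn":[23.5,0,0]}
    - {"translation":[-1.2,-9.8,9.4],"turn":[23.5,0,0]}
    - {"translation":[-1.2,-9.8,9.4],"turn":[23.5,0,0]}
    - {"translation":[-1.2,-9.8,9.4],"turn":[23.5,0,0]}
    - {"translation":[-1.2,-9.8,9.4],"turn":[23.5,0,0]}

```text
time_s: 3.3
ee_pos: [0.3596, -0.0301, 0.3592]
eef_rot: [-2.023, 1.571, 1.787]
force: [-0.9, 0.0, 0.6]
grip_width: 0.0941
```

Run:
```python
from h import *
plan([0.36,-0.03,0.36],-1.45)
```

```text
t 3.3 p [ 0.3596 -0.0301  0.3592] a -0.9022 q6 0.717 tilt [-0.      0.0002] F [-0.9  0.   0.6] w 0.0941
tr [-0.031  0.005 -0.015] turn [ 6.28 -0.    0.  ] rows 4.4
```

>>> arm_command:
  deltas:
    - {"translation":[0,0,0],"turn":[6.3,0,0]}
    - {"translation":[0,0,0],"turn":[6.3,0,0]}
    - {"translation":[0,0,0],"turn":[6.3,0,0]}
    - {"translation":[0,0,0],"turn":[6.3,0,0]}
    - {"translation":[0,0,0],"turn":[6.3,0,0]}
    - {"translation":[0,0,0],"turn":[6.3,0,0]}

```text
time_s: 3.8
ee_pos: [0.3597, -0.0298, 0.3592]
eef_rot: [-0.765, 1.571, 2.5]
force: [0.4, 0.4, 0.2]
grip_width: 0.094
```

Run:
```python
from h import *
import pickle
c=optics.get_calibration('wrist'); im=save('wrist','w2'); pickle.dump((c,im),open('w2.pkl','wb'))
for n,p in dict(y=(.517,-.005),g=(.515,.361),b=(.594,-.187),o=(.617,.183)).items(): print(n,proj(c,[*p,0]))
```

```text
y [[278.65570554  77.53535138]]
g [[48.33241208 47.71235978]]
b [[399.72989566  40.5378832 ]]
o [[163.13777167 -10.17180983]]
```

View pics/w2.png

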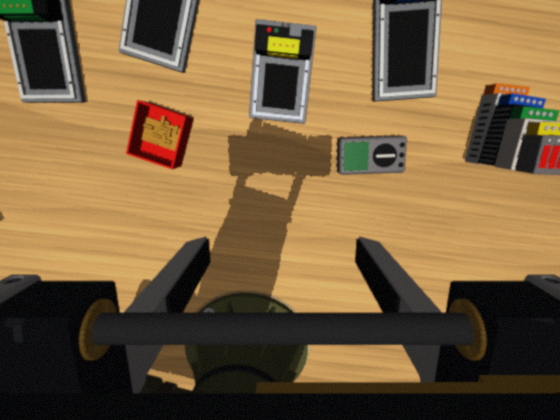

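>>> arm_command:
  deltas:
    - {"translation":[-0.5,-1.8,-5.4],"turn":[0,0,0]}
    - {"translation":[-0.5,-1.8,-5.4],"turn":[0,0,0]}
    - {"translation":[-0.5,-1.8,-5.4],"turn":[0,0,0]}
    - {"translation":[-0.5,-1.8,-5.4],"turn":[0,0,0]}
    - {"translation":[-0.5,-1.8,-5.4],"turn":[0,0,0]}
    - {"translation":[-0.5,-1.8,-5.4],"turn":[0,0,0]}
    - {"translation":[-0.5,-1.8,-5.4],"turn":[0,0,0]}

```text
time_s: 4.43
ee_pos: [0.4877, 0.0307, 0.3718]
eef_rot: [0.11, 1.57, -2.905]
force: [-0.3, 0.4, -0.8]
grip_width: 0.0941
```

Run:
```python
from h import *
import pickle
c=optics.get_calibration('wrist'); im=save('wrist','w3'); pickle.dump((c,im),open('w3.pkl','wb'))
for n,p in dict(y=(.517,-.005),g=(.515,.361),b=(.594,-.187),o=(.617,.183)).items(): print(n,proj(c,[*p,0]))
```

```text
y [[303.86124439 160.77702849]]
g [[ 94.82999565 134.91451424]]
b [[414.65785272 129.64573417]]
o [[200.9440413   86.29660234]]
```

View pics/w3.png

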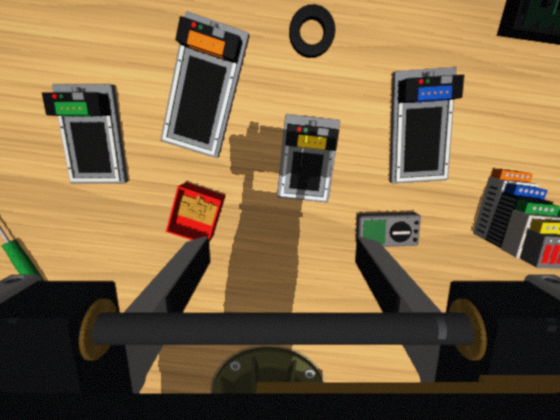

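```bash
cat > fit.py <<'E'
from h import *
import pickle
from scipy.optimize import minimize
from scipy.ndimage import map_coordinates
S=dict(yellow=(.064,.052,.517,-.005),green=(.084,.056,.515,.361),blue=(.104,.058,.594,-.187),orange=(.124,.06,.617,.183))
def rect(x0,x1,y0,y1,z,n=40,sides=4):
    c=np.array([[x0,y0],[x1,y0],[x1,y1],[x0,y1],[x0,y0]]); out=[];nn=[]
    for i in range(4):
        t=np.linspace(.03,.97,n)[:,None]; out.append(c[i]*(1-t)+c[i+1]*t)
        d=c[i+1]-c[i]; 
    p=np.vstack(out); return np.c_[p,np.full(len(p),z)]
def model(L,W):
    bx=-.02+L/2+.009
    return [rect(-.02-L/2,-.02+L/2,-W/2,W/2,.02), rect(-.02-L/2-.009,bx,-W/2-.009,W/2+.009,.024)[:160],
            rect(-.02-L/2-.014,bx,-W/2-.014,W/2+.014,.024), rect(bx,bx+.034,-W/2-.015,W/2+.015,.051)]
def tf(P,x,y,yaw):
    c,s=np.cos(yaw),np.sin(yaw); return np.c_[x+c*P[:,0]-s*P[:,1],y+s*P[:,0]+c*P[:,1],P[:,2]]
def grad(im,s=1.0):
    g=cv2.GaussianBlur(im,(0,0),s).astype(float)
    m=0
    for k in range(3):
        gx=cv2.Sobel(g[:,:,k],cv2.CV_64F,1,0);gy=cv2.Sobel(g[:,:,k],cv2.CV_64F,0,1); m=np.maximum(m,np.hypot(gx,gy))
    return np.minimum(m,250)
def score(v,views,P):
    t=0
    for cal,G in views:
        q=proj(cal,tf(P,*v)); t+=map_coordinates(G,[q[:,1],q[:,0]],order=1,mode='constant').mean()
    return -t
def fit(views,P,x,y,yaws,rad=.012):
    best=None
    for s in (2.5,1.0):
        vs=[(c,grad(i,s)) for c,i in views]
        if best is None:
            for yw in yaws:
                for dx in np.arange(-rad,rad+.001,.004):
                    for dy in np.arange(-rad,rad+.001,.004):
                        f=score((x+dx,y+dy,yw),vs,P)
                        if best is None or f<best[0]: best=(f,(x+dx,y+dy,yw))
        r=minimize(score,best[1],args=(vs,P),method='Nelder-Mead',options=dict(initial_simplex=np.array(best[1])+np.array([[0,0,0],[.004,0,0],[0,.004,0],[0,0,.05]]),xatol=1e-5,fatol=1e-4)); best=(r.fun,tuple(r.x))
    return best
E
cat > st.py <<'E'
from fit import *
w3=pickle.load(open('w3.pkl','rb'))
sc=(optics.get_calibration('scene'),cv2.imread('pics/scene0.png')[:,:,::-1].copy())
sd=(optics.get_calibration('side'),cv2.imread('pics/side0.png')[:,:,::-1].copy())
res={}
ov=w3[1].copy(); 
for n,(L,W,x,y) in S.items():
    P=np.vstack(model(L,W))
    for lab,v in dict(w=[w3],s=[sc],ws=[w3,sc]).items():
        b=fit(v,P,x,y,np.arange(-.6,.61,.1)); print(n,lab,round(b[0],1),np.round(b[1],4))
        if lab=='ws': res[n]=b[1]
    for q in proj(w3[0],tf(P,*res[n])).round().astype(int):
        if 0<=q[0]<560 and 0<=q[1]<420: ov[q[1],q[0]]=[255,0,255]
pickle.dump(res,open('st.pkl','wb'))
cv2.imwrite('pics/ov3.png',cv2.resize(ov[0:220,40:480],(800,400),interpolation=cv2.INTER_NEAREST)[:,:,::-1])
E
python3 st.py
```

```text
yellow w -168.0 [ 0.5214 -0.009   0.0258]
yellow s -163.8 [ 0.5207 -0.0039  0.078 ]
yellow ws -314.5 [ 0.5213 -0.0078  0.0449]
green w -208.8 [0.5144 0.3597 0.1238]
green s -168.9 [0.513  0.3622 0.1038]
green ws -360.2 [0.5143 0.36   0.1247]
blue w -208.5 [ 0.5974 -0.1916  0.1972]
blue s -157.4 [ 0.5939 -0.1873  0.2081]
blue ws -340.2 [ 0.5973 -0.1912  0.2042]
orange w -208.2 [ 0.6119  0.1766 -0.1743]
orange s -156.6 [ 0.6197  0.1785 -0.1522]
orange ws -354.5 [ 0.6115  0.1773 -0.1744]
```

View pics/ov3.png

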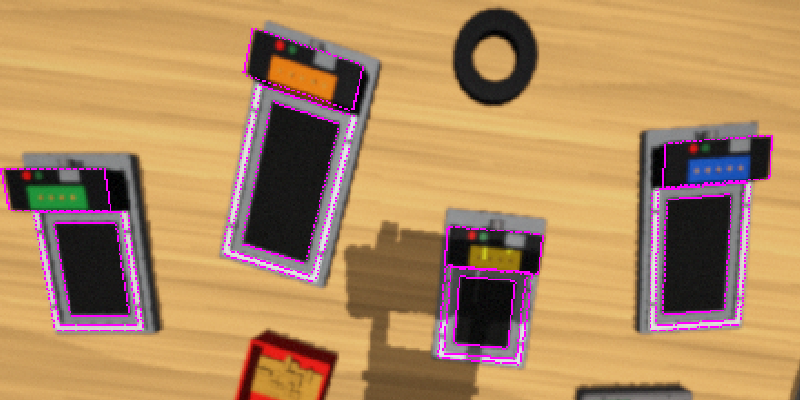

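Run:
```python
from h import *
plan([0.45,-0.37,0.31],-1.45)
```

```text
t 4.48 p [0.4876 0.0305 0.3722] a -1.4456 q6 1.433 tilt [ 0.0004 -0.0001] F [-0.3 -0.8 -0.3] w 0.0938
tr [ 2.488 15.705  3.493] turn [ 0.05 -0.   -0.  ] rows 9.8
```

>>> arm_command:
  deltas:
    - {"translation":[1,15.7,3.5],"turn":[0,0,0]}
    - {"translation":[1,15.7,3.5],"turn":[0,0,0]}
    - {"translation":[1,15.7,3.5],"turn":[0,0,0]}
    - {"translation":[1,15.7,3.5],"turn":[0,0,0]}
    - {"translation":[1,15.7,3.5],"turn":[0,0,0]}
    - {"translation":[1,15.7,3.5],"turn":[0,0,0]}
    - {"translation":[1,15.7,3.5],"turn":[0,0,0]}
    - {"translation":[1,15.7,3.5],"turn":[0,0,0]}
    - {"translation":[1,15.7,3.5],"turn":[0,0,0]}
    - {"translation":[1,15.7,3.5],"turn":[0,0,0]}
    - {"translation":[2.5,15.7,3.5],"turn":[0,0,0]}
    - {"translation":[2.5,15.7,3.5],"turn":[0,0,0]}

```text
time_s: 5.48
ee_pos: [0.4478, -0.3701, 0.304]
eef_rot: [-0.866, 1.563, 2.397]
force: [0.0, 0.9, -2.0]
grip_width: 0.0941
```

Run:
```python
from h import *
import pickle
c=optics.get_calibration('wrist'); im=save('wrist','w4'); pickle.dump((c,im),open('w4.pkl','wb'))
```

```text
(no output)
```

View pics/w4.png

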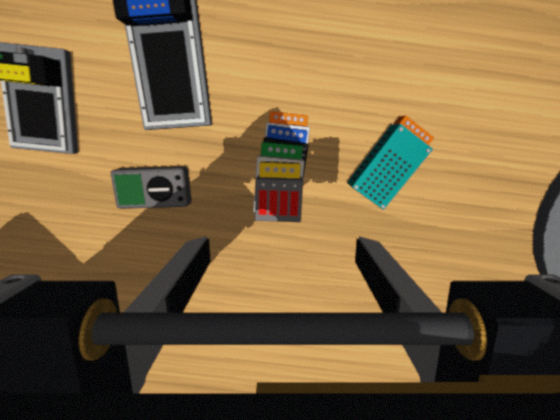

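```bash
cat >> fit.py <<'E'
M=dict(relay=(.064,.052,.032,.020),controller=(.084,.056,.034,.021),drive=(.104,.058,.038,.024),supply=(.124,.06,.04,.025))
def mmodel(n,z,strip=True):
    L,W,H,h=M[n]
    a=[rect(-L/2,L/2-.016,-W/2,W/2,z+H)]
    if strip: a.append(rect(L/2-.016,L/2,-W/2+.003,W/2-.003,z+h))
    return np.vstack(a)
def overlay(view,P,v,name,cx,cy,s=6,r=50):
    ov=view[1][cy-r:cy+r,cx-r*4//3:cx+r*4//3].copy(); ov=cv2.resize(ov,None,fx=s,fy=s,interpolation=cv2.INTER_CUBIC)
    for q in ((proj(view[0],tf(P,*v))-[cx-r*4//3,cy-r]+.5)*s).round().astype(int):
        cv2.circle(ov,tuple(map(int,q)),1,(255,0,255),-1)
    cv2.imwrite(f'pics/{name}.png',ov[:,:,::-1])
def locate(n,z,view,x,y,yaws,name,rad=.012):
    P=mmodel(n,z); b=fit([view],P,x,y,yaws,rad); print(n,round(b[0],1),np.round(b[1],4))
    c=proj(view[0],[b[1][0],b[1][1],z+.03])[0].astype(int); overlay(view,P,b[1],name,c[0],c[1]); return b[1]
E
python3 - <<'E'
from fit import *
w=pickle.load(open('w4.pkl','rb'))
sc=(optics.get_calibration('scene'),cv2.imread('pics/scene0.png')[:,:,::-1].copy())
v=locate('relay',.112,w,.447,-.367,np.arange(-.4,.41,.1),'ov4')
b=fit([w,sc],mmodel('relay',.112),.447,-.367,np.arange(-.4,.41,.1)); print(b)
locate('controller',.078,w,.465,-.355,np.arange(-.4,.41,.1),'ov4c')
E
```

```text
relay -177.9 [ 0.4569 -0.3649  0.09  ]
(np.float64(-345.338755500439), (np.float64(0.4566907996910786), np.float64(-0.3643135399086649), np.float64(0.08166626859122852)))
controller -147.7 [ 0.4653 -0.3642  0.0552]
```

View pics/ov4.png

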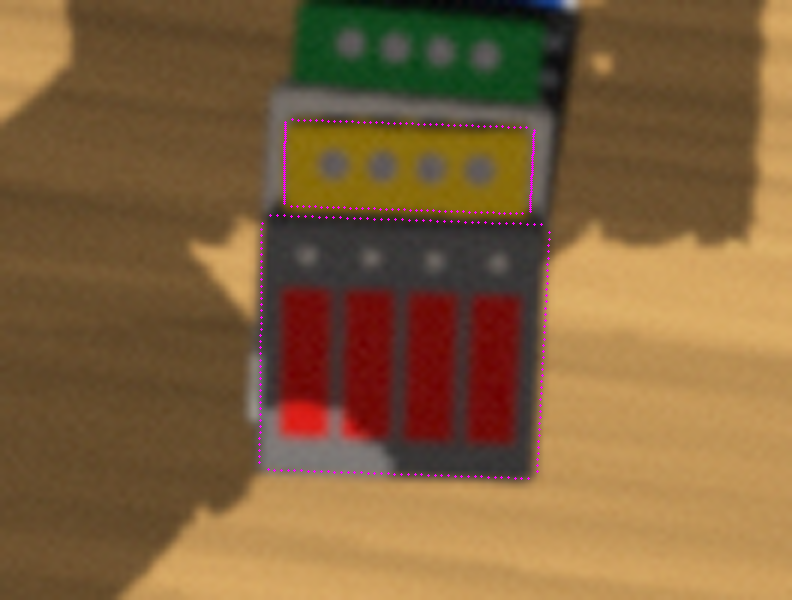

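Look-alikes in w4: the relay on the pile top at (278,195), grey with red windows and a yellow strip. The turquoise box at (393,165) is a decoy, and the orange strip at (288,118) belongs to the real supply. The crop confirms the relay, and the fitted outline lies on its edges.

Run:
```python
from h import *
plan([0.4537,-0.3648,0.140],-1.484,[([0.4537,-0.3648,0.2],-1.484)])
```

```text
t 5.53 p [ 0.4486 -0.3693  0.3072] a -1.4476 q6 0.696 tilt [-0.004   0.0038] F [-0.1  0.6  1.1] w 0.094
tr [ 4.289 -0.137 -0.24 ] turn [0.42 0.04 0.05] rows 2.6
tr [ 6.689 -0.127 -0.248] turn [0.42 0.04 0.05] rows 4.0
```

>>> arm_command:
  deltas:
    - {"translation":[2,-0.15,-0.2],"turn":[0.4,0,0]}
    - {"translation":[3.5,-0.15,-0.2],"turn":[0.4,0,0]}
    - {"translation":[4.3,-0.15,-0.2],"turn":[0.4,0,0]}
    - {"translation":[4.3,-0.15,-0.2],"turn":[0.4,0,0]}
    - {"translation":[4.3,-0.15,-0.2],"turn":[0.4,0,0]}
  gripper: 94

```text
time_s: 5.95
ee_pos: [0.455, -0.3649, 0.204]
eef_rot: [2.403, 1.57, -0.648]
force: [-1.0, -0.4, -0.2]
grip_width: 0.0944
```

Run:
```python
from h import *
plan([0.4537,-0.3648,0.140],-1.484)
```

```text
t 5.95 p [ 0.455  -0.3649  0.204 ] a -1.4804 q6 0.742 tilt [ 0.0006 -0.0005] F [-1.  -0.4 -0.2] w 0.0944
tr [ 2.561 -0.012  0.054] turn [ 0.04 -0.01 -0.01] rows 1.5
```

>>> arm_command:
  deltas:
    - {"translation":[1,0,0],"turn":[0,0,0]}
    - {"translation":[2,0,0],"turn":[0,0,0]}
    - {"translation":[2.5,0,0],"turn":[0,0,0]}
    - {"translation":[2.55,0,0],"turn":[0,0,0]}
    - {"translation":[2.55,0,0],"turn":[0,0,0]}

```text
time_s: 6.37
ee_pos: [0.4555, -0.3659, 0.1409]
eef_rot: [2.328, 1.568, -0.724]
force: [-0.1, -0.2, -0.0]
grip_width: 0.0937
```

>>> arm_command:
  deltas:
    - {"translation":[0,0,0],"turn":[0,0,0]}
    - {"translation":[0,0,0],"turn":[0,0,0]}
    - {"translation":[0,0,0],"turn":[0,0,0]}
    - {"translation":[0,0,0],"turn":[0,0,0]}
    - {"translation":[0,0,0],"turn":[0,0,0]}
    - {"translation":[0,0,0],"turn":[0,0,0]}
  gripper: 40
  force: 20

```text
time_s: 6.87
ee_pos: [0.4547, -0.3654, 0.1384]
eef_rot: [2.174, 1.571, -0.878]
force: [0.1, 0.3, 0.3]
grip_width: 0.0576
```

Run:
```python
from h import *
plan([0.4537,-0.3648,0.140],-1.484)
save('scene','s5')
im=save('wrist','w5')
```

```text
t 6.87 p [ 0.4547 -0.3654  0.1384] a -1.4814 q6 0.742 tilt [ 0.0001 -0.0001] F [0.1 0.3 0.3] w 0.0576
tr [-0.064 -0.028  0.039] turn [ 0.03 -0.   -0.  ] rows 0.0
```

View pics/w5.png

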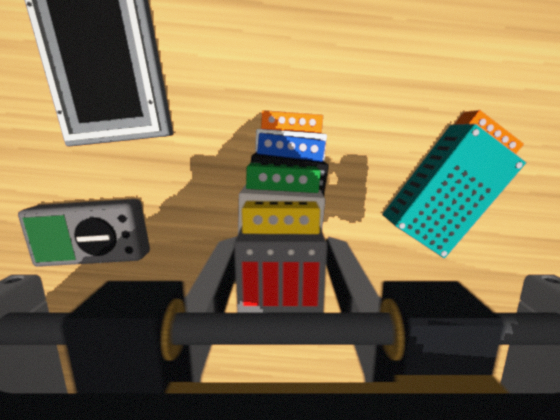

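Fingers are still closing round the relay (width 57.6 mm).

>>> arm_command:
  deltas:
    - {"translation":[0,0,0],"turn":[0,0,0]}
    - {"translation":[0,0,0],"turn":[0,0,0]}
    - {"translation":[0,0,0],"turn":[0,0,0]}
    - {"translation":[0,0,0],"turn":[0,0,0]}
    - {"translation":[0,0,0],"turn":[0,0,0]}

```text
time_s: 7.38
ee_pos: [0.4547, -0.3654, 0.1383]
eef_rot: [1.72, 1.571, -1.332]
force: [-1.7, 1.2, 2.4]
grip_width: 0.0521
```

>>> arm_command:
  deltas:
    - {"translation":[-0.3,0,0],"turn":[0,0,0]}
    - {"translation":[-1,0,0],"turn":[0,0,0]}
    - {"translation":[-1.8,0,0],"turn":[0,0,0]}
    - {"translation":[-2.4,0,0],"turn":[0,0,0]}
    - {"translation":[-2.4,0,0],"turn":[0,0,0]}

```text
time_s: 7.8
ee_pos: [0.4555, -0.3661, 0.2016]
eef_rot: [2.312, 1.566, -0.74]
force: [0.7, -0.6, -0.3]
grip_width: 0.0519
```

Run:
```python
from h import *
import pickle
v=(0.4567,-0.3645,.087)
o=ctrl.get_obs(); print(o['force'],o['grip_width'])
c=optics.get_calibration('wrist'); im=save('wrist','w6'); pickle.dump((c,im),open('w6.pkl','wb'))
# place target
sx,sy,sa=.5214,-.0085,.04
px=sx-.02*np.cos(sa); py=sy-.02*np.sin(sa)
g=np.array([px-.003*np.cos(sa),py-.003*np.sin(sa)]); print(g)
plan([*g,.1],sa-np.pi/2,[([*g,.2],sa-np.pi/2)])
```

```text
[ 0.73130461 -0.64824101 -0.319529  ] 0.05186403489164264
[ 0.4984184  -0.00941975]
t 7.85 p [ 0.455  -0.3657  0.1995] a -1.4815 q6 0.742 tilt [ 0.0019 -0.0018] F [-0.3  0.  -0.9] w 0.052
tr [ -0.042 -14.04   -3.   ] turn [ 0.57 -0.02 -0.02] rows 8.6
tr [  3.958 -14.048  -2.993] turn [ 0.57 -0.02 -0.02] rows 8.9
```

View pics/w6.png

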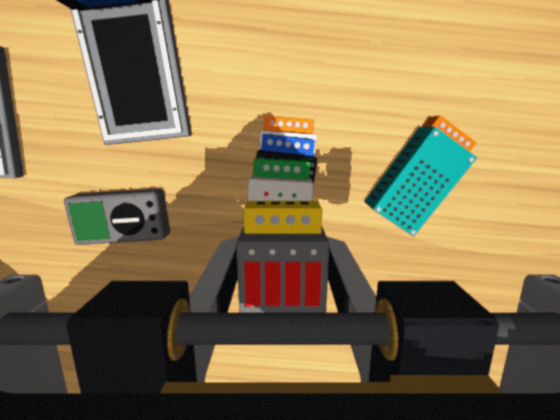

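>>> arm_command:
  deltas:
    - {"translation":[0,-14.05,-3.05],"turn":[0.55,0,0]}
    - {"translation":[0,-14.05,-3.05],"turn":[0.55,0,0]}
    - {"translation":[0,-14.05,-3.05],"turn":[0.55,0,0]}
    - {"translation":[0,-14.05,-3.05],"turn":[0.55,0,0]}
    - {"translation":[0,-14.05,-3.05],"turn":[0.55,0,0]}
    - {"translation":[0,-14.05,-3.05],"turn":[0.55,0,0]}
    - {"translation":[0,-14.05,-3.05],"turn":[0.55,0,0]}
    - {"translation":[0,-14.05,-3.05],"turn":[0.55,0,0]}
    - {"translation":[0,-14.05,-3.05],"turn":[0.55,0,0]}
    - {"translation":[0,-14.05,-3.05],"turn":[0.55,0,0]}
    - {"translation":[0,-14.05,-3.05],"turn":[0.55,0,0]}
    - {"translation":[0,-14.05,-3.05],"turn":[0.55,0,0]}

```text
time_s: 8.85
ee_pos: [0.499, -0.0092, 0.1974]
eef_rot: [0.052, 1.57, -3.048]
force: [0.0, -0.2, -1.0]
grip_width: 0.0518
```

```bash
cat > refit.py <<'E'
# usage: refit colour pkl/pic name : refit station from wrist view while above (only base/rails/block)
from fit import *
import sys
n,name=sys.argv[1],sys.argv[2]
r=pickle.load(open('st.pkl','rb'))
c=optics.get_calibration('wrist'); im=save('wrist',name); view=(c,im)
L,W=S[n][:2]; P=np.vstack(model(L,W)[1:])
q=proj(c,tf(P,*r[n])); ok=(q[:,1]<250)
b=fit([view],P,r[n][0],r[n][1],r[n][2]+np.array([-.05,0,.05]),.008); print(n,'old',np.round(r[n],4),'new',round(b[0],1),np.round(b[1],4))
for q in proj(c,tf(np.vstack(model(L,W)),*r[n])).round().astype(int): cv2.circle(im,tuple(map(int,q)),0,(255,0,255),-1)
cv2.imwrite(f'pics/{name}o.png',im[:,:,::-1])
E
python3 refit.py yellow w7
```

```text
yellow old [ 0.5213 -0.0078  0.0449] new -148.4 [ 0.5203 -0.0087  0.0078]
```

View pics/w7o.png

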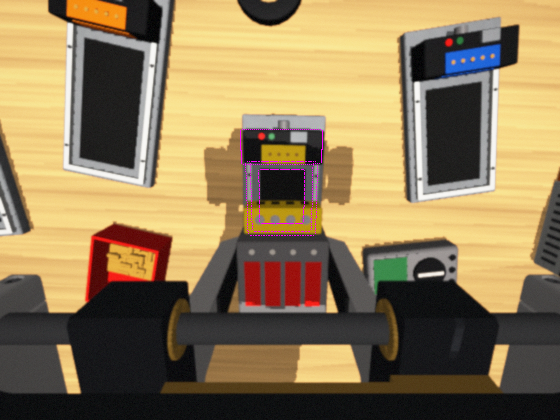

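Run:
```python
from h import *
plan([.4988,-.0092,.0495],.03-np.pi/2)
```

```text
t 8.9 p [ 0.499  -0.0096  0.1976] a -1.5303 q6 1.438 tilt [-0.001  -0.0001] F [-0.2 -0.2 -0.7] w 0.0518
tr [ 5.923e+00 -1.600e-02  2.000e-03] turn [ 0.12  0.01 -0.  ] rows 3.6
```

>>> arm_command:
  deltas:
    - {"translation":[1,0,0],"turn":[0.1,0,0]}
    - {"translation":[2.3,0,0],"turn":[0.1,0,0]}
    - {"translation":[3.6,0,0],"turn":[0.1,0,0]}
    - {"translation":[4.8,0,0],"turn":[0.1,0,0]}
    - {"translation":[5.5,0,0],"turn":[0.1,0,0]}
    - {"translation":[5.8,0,0],"turn":[0.1,0,0]}
    - {"translation":[5.9,0,0],"turn":[0.1,0,0]}
    - {"translation":[5.9,0,0],"turn":[0.1,0,0]}
    - {"translation":[5.9,0,0],"turn":[0.1,0,0]}

```text
time_s: 9.65
ee_pos: [0.5, -0.0092, 0.0518]
eef_rot: [3.017, 1.569, -0.092]
force: [0.4, 0.2, -1.7]
grip_width: 0.0518
```

>>> arm_command:
  deltas:
    - {"translation":[0.02,0,0],"turn":[0,0,0]}
    - {"translation":[0.04,0,0],"turn":[0,0,0]}
    - {"translation":[0.06,0,0],"turn":[0,0,0]}
    - {"translation":[0.06,0,0],"turn":[0,0,0]}

```text
time_s: 9.98
ee_pos: [0.4994, -0.0087, 0.0495]
eef_rot: [3.011, 1.57, -0.098]
force: [-0.6, -0.4, -1.7]
grip_width: 0.052
```

>>> arm_command:
  deltas:
    - {"translation":[0.04,0,0],"turn":[0,0,0]}
    - {"translation":[0.07,0,0],"turn":[0,0,0]}
    - {"translation":[0.07,0,0],"turn":[0,0,0]}
    - {"translation":[0.07,0,0],"turn":[0,0,0]}

```text
time_s: 10.32
ee_pos: [0.4993, -0.0087, 0.0474]
eef_rot: [0.097, 1.571, -3.012]
force: [-0.7, 0.6, -1.1]
grip_width: 0.052
```

>>> arm_command:
  deltas:
    - {"translation":[0.04,0,0],"turn":[0,0,0]}
    - {"translation":[0.04,0,0],"turn":[0,0,0]}
    - {"translation":[0.04,0,0],"turn":[0,0,0]}

```text
time_s: 10.57
ee_pos: [0.4993, -0.0087, 0.0464]
eef_rot: [-0.175, 1.571, 2.999]
force: [-0.2, -0.1, -1.8]
grip_width: 0.0519
```

>>> arm_command:
  deltas:
    - {"translation":[0.03,0,0],"turn":[0,0,0]}
    - {"translation":[0.03,0,0],"turn":[0,0,0]}
    - {"translation":[0.03,0,0],"turn":[0,0,0]}

```text
time_s: 10.82
ee_pos: [0.4994, -0.0087, 0.0463]
eef_rot: [2.911, 1.571, -0.197]
force: [-3.5, 0.4, 6.9]
grip_width: 0.0517
```

>>> arm_command:
  deltas:
    - {"translation":[0.03,0,0],"turn":[0,0,0]}
    - {"translation":[0.03,0,0],"turn":[0,0,0]}
    - {"translation":[0.03,0,0],"turn":[0,0,0]}

```text
time_s: 11.07
ee_pos: [0.4995, -0.0087, 0.0462]
eef_rot: [2.975, 1.57, -0.134]
force: [-7.7, -0.0, 17.5]
grip_width: 0.0524
```

>>> arm_command:
  deltas:
    - {"translation":[-0.03,0,0],"turn":[0,0,0]}
    - {"translation":[-0.03,0,0],"turn":[0,0,0]}

```text
time_s: 11.23
ee_pos: [0.4995, -0.0087, 0.0462]
eef_rot: [3.036, 1.57, -0.073]
force: [-3.2, 0.4, 8.1]
grip_width: 0.0516
```

>>> arm_command:
  deltas:
    - {"translation":[0,0,0],"turn":[0,0,0]}
    - {"translation":[0,0,0],"turn":[0,0,0]}
    - {"translation":[0,0,0],"turn":[0,0,0]}
    - {"translation":[0,0,0],"turn":[0,0,0]}
    - {"translation":[0,0,0],"turn":[0,0,0]}
    - {"translation":[0,0,0],"turn":[0,0,0]}
  gripper: 80

```text
time_s: 11.73
ee_pos: [0.4993, -0.0087, 0.0456]
eef_rot: [-0.066, 1.571, 3.108]
force: [-0.3, 0.8, -0.3]
grip_width: 0.08
```

>>> arm_command:
  deltas:
    - {"translation":[-0.5,0,0],"turn":[0,0,0]}
    - {"translation":[-2,0,0],"turn":[0,0,0]}
    - {"translation":[-3.5,0,0],"turn":[0,0,0]}
    - {"translation":[-5,0,0],"turn":[0,0,0]}
    - {"translation":[-6.5,0,0],"turn":[0,0,0]}
    - {"translation":[-8,0,0],"turn":[0,0,0]}
    - {"translation":[-8,0,0],"turn":[0,0,0]}
  gripper: 94

```text
time_s: 12.32
ee_pos: [0.5012, -0.0089, 0.2529]
eef_rot: [3.018, 1.56, -0.091]
force: [0.2, -0.1, 0.9]
grip_width: 0.0941
```

Run:
```python
from fit import *
c=optics.get_calibration('wrist'); im=save('wrist','w8'); view=(c,im)
v=locate('relay',.020,view,.50,-.009,[-.1,0,.1],'ov8')
b=fit([view],np.vstack(model(.064,.052)[1:]),.5208,-.0085,[0,.05],.008); print('st',b)
plan([.45,-.362,.26],-1.49)
```

```text
relay -155.0 [ 0.5016 -0.0091  0.0073]
st (np.float64(-144.9591396708364), (np.float64(0.5209969843966133), np.float64(-0.008797667449177413), np.float64(0.02493654218578678)))
t 12.37 p [ 0.5004 -0.0088  0.2492] a -1.5381 q6 1.447 tilt [ 0.0066 -0.0006] F [ 0.2 -0.3 -0.7] w 0.0941
tr [-0.438 14.055  2.475] turn [-0.55 -0.08 -0.01] rows 8.6
```

View pics/ov8.png

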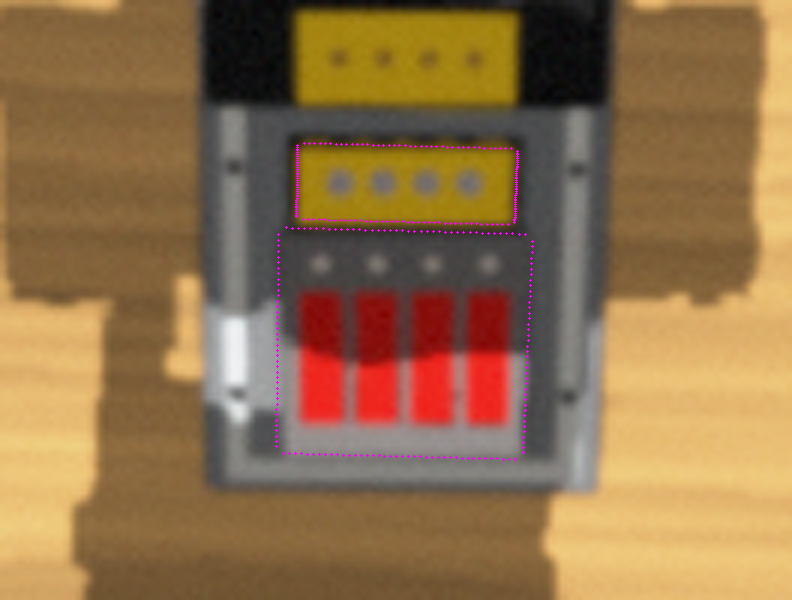

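The relay sits centred in the yellow station, about 1 mm off by the fit. Next is the controller.

>>> arm_command:
  deltas:
    - {"translation":[-0.4,14.05,2.5],"turn":[-0.5,0,0]}
    - {"translation":[-0.4,14.05,2.5],"turn":[-0.5,0,0]}
    - {"translation":[-0.4,14.05,2.5],"turn":[-0.5,0,0]}
    - {"translation":[-0.4,14.05,2.5],"turn":[-0.5,0,0]}
    - {"translation":[-0.4,14.05,2.5],"turn":[-0.5,0,0]}
    - {"translation":[-0.4,14.05,2.5],"turn":[-0.5,0,0]}
    - {"translation":[-0.4,14.05,2.5],"turn":[-0.5,0,0]}
    - {"translation":[-0.4,14.05,2.5],"turn":[-0.5,0,0]}
    - {"translation":[-0.4,14.05,2.5],"turn":[-0.5,0,0]}
    - {"translation":[-0.4,14.05,2.5],"turn":[-0.5,0,0]}
    - {"translation":[-0.4,14.05,2.5],"turn":[-0.5,0,0]}
    - {"translation":[-0.4,14.05,2.5],"turn":[-0.5,0,0]}

```text
time_s: 13.37
ee_pos: [0.4482, -0.3611, 0.2546]
eef_rot: [-0.911, 1.569, 2.307]
force: [0.2, 0.8, 0.2]
grip_width: 0.0941
```

Run:
```python
from fit import *
c=optics.get_calibration('wrist'); im=save('wrist','w9'); view=(c,im)
v=locate('controller',.078,view,.465,-.362,np.arange(-.3,.31,.1),'ov9')
g=np.array(v[:2])-.003*np.array([np.cos(v[2]),np.sin(v[2])])
plan([*g,.078+.028],v[2]-np.pi/2)
```

```text
controller -169.4 [ 0.4655 -0.3634  0.0268]
t 13.42 p [ 0.4485 -0.3608  0.2551] a -1.4937 q6 0.752 tilt [-0.0006  0.0008] F [0.2 0.5 0.1] w 0.0941
tr [ 5.962  0.154 -0.553] turn [0.58 0.01 0.01] rows 3.6
```

View pics/ov9.png

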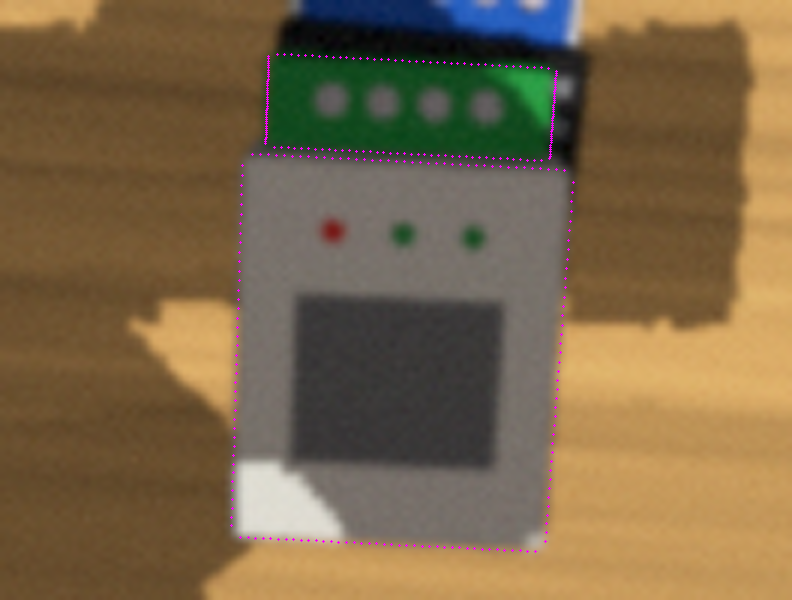

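>>> arm_command:
  deltas:
    - {"translation":[1,0.15,-0.55],"turn":[0.6,0,0]}
    - {"translation":[2.5,0.15,-0.55],"turn":[0.6,0,0]}
    - {"translation":[3.8,0.15,-0.55],"turn":[0.6,0,0]}
    - {"translation":[4.2,0.15,-0.55],"turn":[0.6,0,0]}
    - {"translation":[4.6,0.15,-0.55],"turn":[0.6,0,0]}
    - {"translation":[5.2,0.15,-0.55],"turn":[0.6,0,0]}
    - {"translation":[5.7,0.15,-0.55],"turn":[0.6,0,0]}
    - {"translation":[5.9,0.15,-0.55],"turn":[0.6,0,0]}
    - {"translation":[5.9,0.15,-0.55],"turn":[0.6,0,0]}

```text
time_s: 14.17
ee_pos: [0.4623, -0.3643, 0.1079]
eef_rot: [-0.751, 1.57, 2.414]
force: [-0.1, 0.1, 0.1]
grip_width: 0.0941
```

>>> arm_command:
  deltas:
    - {"translation":[0,0,0],"turn":[0,0,0]}
    - {"translation":[0,0,0],"turn":[0,0,0]}
    - {"translation":[0,0,0],"turn":[0,0,0]}
    - {"translation":[0,0,0],"turn":[0,0,0]}
    - {"translation":[0,0,0],"turn":[0,0,0]}
    - {"translation":[0,0,0],"turn":[0,0,0]}
    - {"translation":[0,0,0],"turn":[0,0,0]}
    - {"translation":[0,0,0],"turn":[0,0,0]}
    - {"translation":[0,0,0],"turn":[0,0,0]}
    - {"translation":[0,0,0],"turn":[0,0,0]}
  gripper: 40
  force: 25

```text
time_s: 15.0
ee_pos: [0.4623, -0.3645, 0.1084]
eef_rot: [3.07, 1.571, -0.048]
force: [-1.2, 1.6, 4.3]
grip_width: 0.0561
```

Run:
```python
from h import *
plan([.4625,-.3635,.106],.0268-np.pi/2)
```

```text
t 15.0 p [ 0.4623 -0.3645  0.1084] a -1.5469 q6 0.817 tilt [ 0.0001 -0.    ] F [-1.2  1.6  4.3] w 0.0561
tr [ 0.095 -0.039 -0.008] turn [-0.03 -0.   -0.  ] rows 0.1
```

>>> arm_command:
  deltas:
    - {"translation":[-0.3,0,0],"turn":[0,0,0]}
    - {"translation":[-1,0,0],"turn":[0,0,0]}
    - {"translation":[-2,0,0],"turn":[0,0,0]}
    - {"translation":[-3.4,0,0],"turn":[0,0,0]}
    - {"translation":[-3.6,0,0],"turn":[0,0,0]}
    - {"translation":[-3.6,0,0],"turn":[0,0,0]}

```text
time_s: 15.5
ee_pos: [0.4628, -0.3651, 0.2006]
eef_rot: [2.357, 1.567, -0.761]
force: [0.1, -0.6, -4.3]
grip_width: 0.0557
```

Run:
```python
from h import *
plan([.4913,.3571,.198],-1.447)
save('wrist','w10')
```

```text
t 15.5 p [ 0.4628 -0.3651  0.2006] a -1.547 q6 0.817 tilt [ 0.003  -0.0029] F [ 0.1 -0.6 -4.3] w 0.0557
tr [ 2.5000e-02 -2.8853e+01 -1.8270e+00] turn [-1.15 -0.03 -0.04] rows 17.3
```

View pics/w10.png

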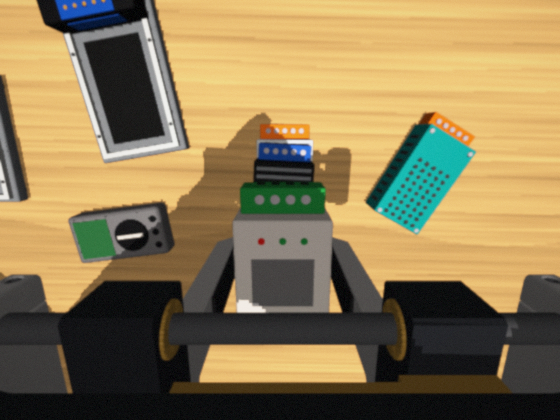

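>>> arm_command:
  deltas:
    - {"translation":[0,-1,-0.1],"turn":[0,0,0]}
    - {"translation":[0,-2.5,-0.2],"turn":[-0.1,0,0]}
    - {"translation":[0,-28.85,-1.8],"turn":[-1.15,0,0]}
    - {"translation":[0,-28.85,-1.8],"turn":[-1.15,0,0]}
    - {"translation":[0,-28.85,-1.8],"turn":[-1.15,0,0]}
    - {"translation":[0,-28.85,-1.8],"turn":[-1.15,0,0]}
    - {"translation":[0,-28.85,-1.8],"turn":[-1.15,0,0]}
    - {"translation":[0,-28.85,-1.8],"turn":[-1.15,0,0]}
    - {"translation":[0,-28.85,-1.8],"turn":[-1.15,0,0]}
    - {"translation":[0,-28.85,-1.8],"turn":[-1.15,0,0]}
    - {"translation":[0,-28.85,-1.8],"turn":[-1.15,0,0]}
    - {"translation":[0,-28.85,-1.8],"turn":[-1.15,0,0]}

```text
time_s: 16.55
ee_pos: [0.48, 0.1164, 0.1965]
eef_rot: [0.086, 1.568, -2.932]
force: [0.7, -0.5, -2.5]
grip_width: 0.0562
```

Run:
```python
from h import *
plan([.4913,.3571,.198],-1.447)
```

```text
t 16.55 p [0.48   0.1164 0.1965] a -1.4466 q6 1.61 tilt [-0.0026 -0.0006] F [ 0.7 -0.5 -2.5] w 0.0562
tr [-0.065 -9.499 -1.642] turn [ 0.    0.03 -0.  ] rows 5.8
```

>>> arm_command:
  deltas:
    - {"translation":[0,-9.2,-1.6],"turn":[0,0,0]}
    - {"translation":[0,-9.2,-1.6],"turn":[0,0,0]}
    - {"translation":[0,-9.2,-1.6],"turn":[0,0,0]}
    - {"translation":[0,-9.2,-1.6],"turn":[0,0,0]}
    - {"translation":[0,-9.2,-1.6],"turn":[0,0,0]}
    - {"translation":[0,-9.2,-1.6],"turn":[0,0,0]}
    - {"translation":[0,-9.2,-1.6],"turn":[0,0,0]}
    - {"translation":[0,-9.2,-1.6],"turn":[0,0,0]}

```text
time_s: 17.22
ee_pos: [0.4913, 0.3483, 0.1957]
eef_rot: [0.459, 1.567, -2.557]
force: [-0.0, -0.6, -2.4]
grip_width: 0.0554
```

```bash
python3 refit.py green w11
python3 - <<'E'
from h import *
plan([.4913,.3571,.0535],-1.447)
E
```

```text
green old [0.5143 0.36   0.1247] new -126.8 [0.5141 0.3597 0.1015]
t 17.27 p [0.4917 0.3473 0.1962] a -1.4459 q6 2.0 tilt [-0.0026 -0.0019] F [ 0.  -0.1 -2.3] w 0.0557
tr [ 5.709 -0.401 -0.05 ] turn [ 0.01  0.03 -0.02] rows 3.4
```

View pics/w11o.png

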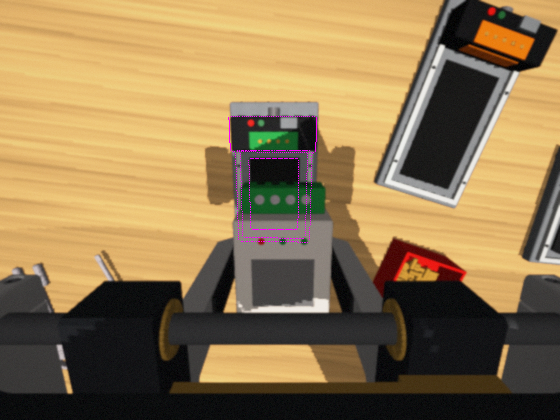

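>>> arm_command:
  deltas:
    - {"translation":[0.5,-0.4,-0.05],"turn":[0,0,0]}
    - {"translation":[2,-0.4,-0.05],"turn":[0,0,0]}
    - {"translation":[3.4,-0.4,-0.05],"turn":[0,0,0]}
    - {"translation":[4.6,-0.4,-0.05],"turn":[0,0,0]}
    - {"translation":[5.3,-0.4,-0.05],"turn":[0,0,0]}
    - {"translation":[5.6,-0.4,-0.05],"turn":[0,0,0]}
    - {"translation":[5.7,-0.4,-0.05],"turn":[0,0,0]}
    - {"translation":[5.7,-0.4,-0.05],"turn":[0,0,0]}
    - {"translation":[5.7,-0.4,-0.05],"turn":[0,0,0]}

```text
time_s: 18.02
ee_pos: [0.4929, 0.3579, 0.0569]
eef_rot: [-2.69, 1.569, 0.575]
force: [0.6, -0.8, -2.1]
grip_width: 0.0555
```

Run:
```python
from h import *
plan([.4913,.3571,.0515],-1.447)
save('side','sd11')
```

```text
t 18.02 p [0.4929 0.3579 0.0569] a -1.447 q6 2.015 tilt [0.0016 0.0011] F [ 0.6 -0.8 -2.1] w 0.0555
tr [0.217 0.025 0.068] turn [ 0.   -0.02  0.01] rows 0.1
```

>>> arm_command:
  deltas:
    - {"translation":[0.05,0,0],"turn":[0,0,0]}
    - {"translation":[0.1,0,0],"turn":[0,0,0]}
    - {"translation":[0.12,0,0],"turn":[0,0,0]}
    - {"translation":[0.12,0,0],"turn":[0,0,0]}

```text
time_s: 18.4
ee_pos: [0.4923, 0.3577, 0.0528]
eef_rot: [-2.626, 1.571, 0.64]
force: [-0.1, 0.8, -2.9]
grip_width: 0.0555
```

>>> arm_command:
  deltas:
    - {"translation":[0.03,0,0],"turn":[0,0,0]}
    - {"translation":[0.05,0,0],"turn":[0,0,0]}
    - {"translation":[0.05,0,0],"turn":[0,0,0]}

```text
time_s: 18.65
ee_pos: [0.4922, 0.3577, 0.0513]
eef_rot: [0.427, 1.571, -2.59]
force: [-0.0, -1.1, -2.0]
grip_width: 0.0562
```

>>> arm_command:
  deltas:
    - {"translation":[0.03,0,0],"turn":[0,0,0]}
    - {"translation":[0.04,0,0],"turn":[0,0,0]}
    - {"translation":[0.04,0,0],"turn":[0,0,0]}

```text
time_s: 18.9
ee_pos: [0.4923, 0.3577, 0.0504]
eef_rot: [2.167, 1.571, -0.851]
force: [-0.5, 0.0, -2.9]
grip_width: 0.0557
```

>>> arm_command:
  deltas:
    - {"translation":[0.02,0,0],"turn":[0,0,0]}
    - {"translation":[0.02,0,0],"turn":[0,0,0]}
    - {"translation":[0.02,0,0],"turn":[0,0,0]}

```text
time_s: 19.15
ee_pos: [0.4923, 0.3578, 0.0504]
eef_rot: [-2.77, 1.571, 0.496]
force: [-3.4, -2.1, 6.0]
grip_width: 0.0556
```

Contact at the predicted height, so I release it.

>>> arm_command:
  deltas:
    - {"translation":[0,0,0],"turn":[0,0,0]}
    - {"translation":[0,0,0],"turn":[0,0,0]}
    - {"translation":[0,0,0],"turn":[0,0,0]}
    - {"translation":[0,0,0],"turn":[0,0,0]}
    - {"translation":[0,0,0],"turn":[0,0,0]}
    - {"translation":[0,0,0],"turn":[0,0,0]}
  gripper: 80

```text
time_s: 19.65
ee_pos: [0.4923, 0.3577, 0.0499]
eef_rot: [-0.097, 1.571, -3.115]
force: [-0.4, 0.2, -0.4]
grip_width: 0.0799
```

>>> arm_command:
  deltas:
    - {"translation":[-0.5,0,0],"turn":[0,0,0]}
    - {"translation":[-2,0,0],"turn":[0,0,0]}
    - {"translation":[-3.5,0,0],"turn":[0,0,0]}
    - {"translation":[-5,0,0],"turn":[0,0,0]}
    - {"translation":[-6.5,0,0],"turn":[0,0,0]}
    - {"translation":[-7.5,0,0],"turn":[0,0,0]}
    - {"translation":[-7.5,0,0],"turn":[0,0,0]}
    - {"translation":[-7.5,0,0],"turn":[0,0,0]}
  gripper: 94

```text
time_s: 20.32
ee_pos: [0.4925, 0.3579, 0.2395]
eef_rot: [-2.707, 1.568, 0.559]
force: [0.2, 0.5, -0.2]
grip_width: 0.0939
```

Run:
```python
from fit import *
c=optics.get_calibration('wrist'); im=save('wrist','w12'); view=(c,im)
v=locate('controller',.020,view,.495,.3575,[0,.1,.2],'ov12')
b=fit([view],np.vstack(model(.084,.056)[1:]),.5143,.36,[.05,.1,.15],.008); print('st',b)
plan([.468,-.362,.23],-1.53)
```

```text
controller -129.2 [0.4951 0.3573 0.1257]
st (np.float64(-151.0285160940036), (np.float64(0.5143583358214838), np.float64(0.35924001199916444), np.float64(0.12561740140702377)))
t 20.37 p [0.4921 0.3576 0.2376] a -1.4466 q6 2.015 tilt [0.0001 0.0001] F [ 1.  -1.7 -0.9] w 0.0942
tr [ 0.303 28.443  4.522] turn [ 0.96 -0.    0.  ] rows 17.3
```

View pics/ov12.png

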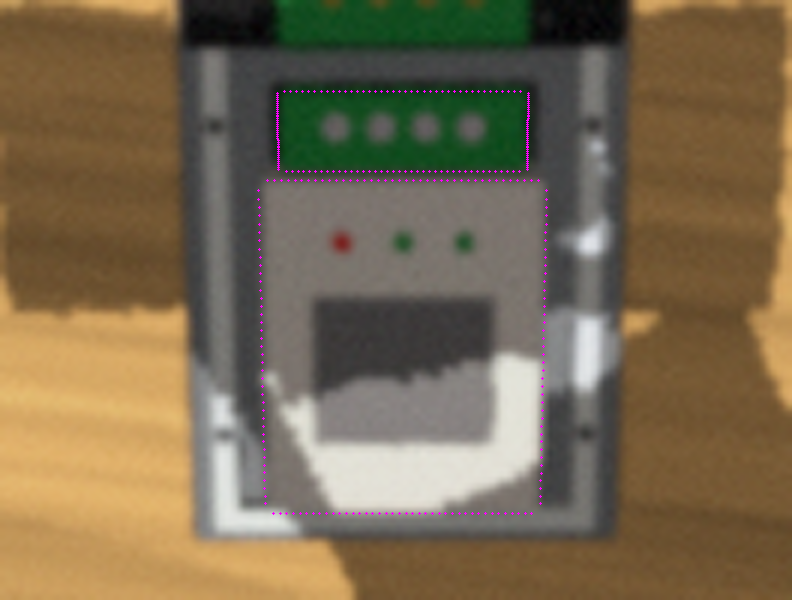

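Controller is centred in the green station. Back to the pile for the drive.

>>> arm_command:
  deltas:
    - {"translation":[0,28.4,4.5],"turn":[1,0,0]}
    - {"translation":[0,28.4,4.5],"turn":[1,0,0]}
    - {"translation":[0,28.4,4.5],"turn":[1,0,0]}
    - {"translation":[0,28.4,4.5],"turn":[1,0,0]}
    - {"translation":[0,28.4,4.5],"turn":[1,0,0]}
    - {"translation":[0,28.4,4.5],"turn":[1,0,0]}
    - {"translation":[0,28.4,4.5],"turn":[1,0,0]}
    - {"translation":[0,28.4,4.5],"turn":[1,0,0]}
    - {"translation":[0,28.4,4.5],"turn":[1,0,0]}
    - {"translation":[0,28.4,4.5],"turn":[1,0,0]}
    - {"translation":[0,28.4,4.5],"turn":[1,0,0]}
    - {"translation":[0,28.4,4.5],"turn":[1,0,0]}

```text
time_s: 21.37
ee_pos: [0.4748, -0.1438, 0.2362]
eef_rot: [-0.415, 1.569, 2.764]
force: [0.6, 0.9, 0.4]
grip_width: 0.0942
```

Run:
```python
from h import *
plan([.465,-.362,.24],-1.53)
```

```text
t 21.37 p [ 0.4748 -0.1438  0.2362] a -1.5338 q6 1.166 tilt [-0.0021  0.0008] F [0.6 0.9 0.4] w 0.0942
tr [-0.157  8.707  0.713] turn [-0.04  0.02  0.01] rows 5.2
```

>>> arm_command:
  deltas:
    - {"translation":[0,8.6,0.7],"turn":[0,0,0]}
    - {"translation":[0,8.6,0.7],"turn":[0,0,0]}
    - {"translation":[0,8.6,0.7],"turn":[0,0,0]}
    - {"translation":[0,8.6,0.7],"turn":[0,0,0]}
    - {"translation":[0,8.6,0.7],"turn":[0,0,0]}
    - {"translation":[0,8.6,0.7],"turn":[0,0,0]}
    - {"translation":[0,8.6,0.7],"turn":[0,0,0]}
    - {"translation":[0,8.6,0.7],"turn":[0,0,0]}

```text
time_s: 22.03
ee_pos: [0.466, -0.3568, 0.2362]
eef_rot: [-0.844, 1.568, 2.334]
force: [-0.1, 0.1, 0.6]
grip_width: 0.0941
```

Run:
```python
from fit import *
c=optics.get_calibration('wrist'); im=save('wrist','w13'); view=(c,im)
v=locate('drive',.040,view,.475,-.362,np.arange(-.3,.31,.1),'ov13')
g=np.array(v[:2])-.004*np.array([np.cos(v[2]),np.sin(v[2])]); print(g)
plan([*g,.040+.030],v[2]-np.pi/2)
```

```text
drive -212.2 [ 0.4761 -0.3656 -0.0319]
[ 0.47205643 -0.36549277]
t 22.08 p [ 0.4663 -0.3562  0.2366] a -1.5332 q6 0.818 tilt [-0.0011  0.0013] F [ 0.7  0.3 -1. ] w 0.0942
tr [ 6.665  0.389 -0.223] turn [0.8  0.01 0.02] rows 4.0
```

View pics/ov13.png

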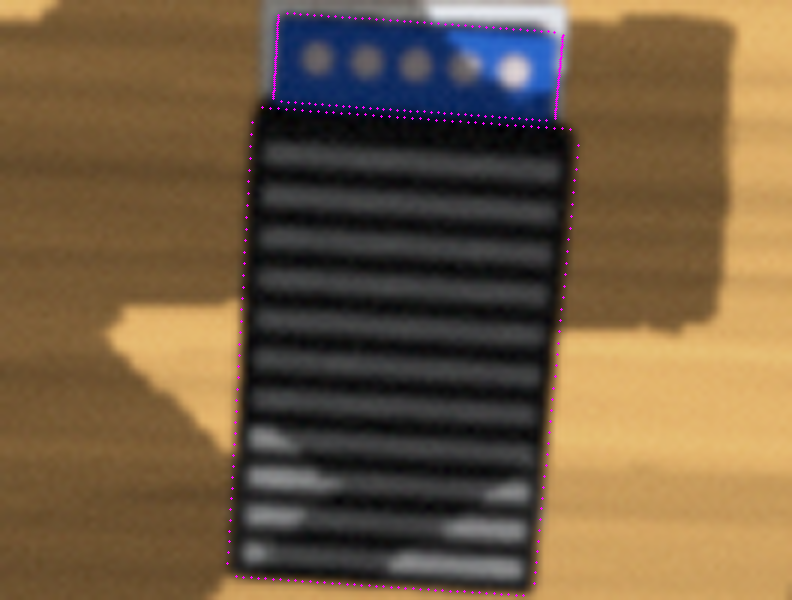

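>>> arm_command:
  deltas:
    - {"translation":[1,0.4,-0.2],"turn":[0.8,0,0]}
    - {"translation":[2.5,0.4,-0.2],"turn":[0.8,0,0]}
    - {"translation":[3.8,0.4,-0.2],"turn":[0.8,0,0]}
    - {"translation":[4.4,0.4,-0.2],"turn":[0.8,0,0]}
    - {"translation":[5,0.4,-0.2],"turn":[0.8,0,0]}
    - {"translation":[5.8,0.4,-0.2],"turn":[0.8,0,0]}
    - {"translation":[6.4,0.4,-0.2],"turn":[0.8,0,0]}
    - {"translation":[6.7,0.4,-0.2],"turn":[0.8,0,0]}
    - {"translation":[6.7,0.4,-0.2],"turn":[0.8,0,0]}

```text
time_s: 22.83
ee_pos: [0.4716, -0.3655, 0.0687]
eef_rot: [-0.714, 1.568, 2.396]
force: [-0.2, -0.2, 1.0]
grip_width: 0.094
```

Run:
```python
from h import *
plan([.4721,-.3655,.070],-.0319-np.pi/2)
```

```text
t 22.83 p [ 0.4716 -0.3655  0.0687] a -1.602 q6 0.881 tilt [-0.0019  0.0017] F [-0.2 -0.2  1. ] w 0.094
tr [-0.054 -0.002 -0.022] turn [0.01 0.02 0.02] rows 0.0
```

>>> arm_command:
  deltas:
    - {"translation":[-0.05,0,0],"turn":[0,0,0]}
    - {"translation":[-0.05,0,0],"turn":[0,0,0]}
    - {"translation":[-0.05,0,0],"turn":[0,0,0]}
    - {"translation":[-0.05,0,0],"turn":[0,0,0]}
    - {"translation":[-0.05,0,0],"turn":[0,0,0]}
    - {"translation":[-0.05,0,0],"turn":[0,0,0]}
    - {"translation":[-0.05,0,0],"turn":[0,0,0]}
    - {"translation":[-0.05,0,0],"turn":[0,0,0]}
    - {"translation":[-0.05,0,0],"turn":[0,0,0]}
    - {"translation":[-0.05,0,0],"turn":[0,0,0]}
  gripper: 40
  force: 35

```text
time_s: 23.67
ee_pos: [0.4718, -0.3673, 0.0716]
eef_rot: [2.869, 1.571, -0.305]
force: [-1.0, 2.1, 6.4]
grip_width: 0.0575
```

>>> arm_command:
  deltas:
    - {"translation":[-0.2,0,0],"turn":[0,0,0]}
    - {"translation":[-0.8,0,0],"turn":[0,0,0]}
    - {"translation":[-2,0,0],"turn":[0,0,0]}
    - {"translation":[-3.4,0,0],"turn":[0,0,0]}
    - {"translation":[-4.8,0,0],"turn":[0,0,0]}
    - {"translation":[-5,0,0],"turn":[0,0,0]}
    - {"translation":[-5,0,0],"turn":[0,0,0]}

```text
time_s: 24.25
ee_pos: [0.4721, -0.3678, 0.1982]
eef_rot: [2.417, 1.567, -0.758]
force: [0.4, 0.7, -4.2]
grip_width: 0.0575
```

Run:
```python
from h import *
save('wrist','w14')
x,y,s=.5972,-.1914,.2
L=np.array([-.0045-.02,0]); g=[x-.0245*np.cos(s),y-.0245*np.sin(s)]; print(g)
plan([*g,.195],s-np.pi/2)
```

```text
[np.float64(0.5731883688428895), np.float64(-0.19626739860447898)]
t 24.3 p [ 0.4715 -0.3673  0.1958] a -1.6037 q6 0.881 tilt [-0.     -0.0001] F [-0.3  0.  -4.8] w 0.0577
tr [ 0.031 -6.971 -3.841] turn [-2.67  0.   -0.  ] rows 4.8
```

View pics/w14.png

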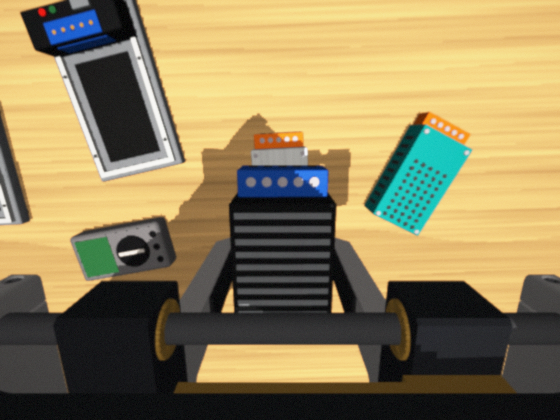

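>>> arm_command:
  deltas:
    - {"translation":[0,-0.8,-0.4],"turn":[-0.3,0,0]}
    - {"translation":[0,-2,-1.1],"turn":[-0.8,0,0]}
    - {"translation":[0,-3.4,-1.9],"turn":[-1.3,0,0]}
    - {"translation":[0,-4.8,-2.6],"turn":[-1.8,0,0]}
    - {"translation":[0,-6,-3.3],"turn":[-2.3,0,0]}
    - {"translation":[0,-6.7,-3.7],"turn":[-2.6,0,0]}
    - {"translation":[0,-6.95,-3.85],"turn":[-2.65,0,0]}
    - {"translation":[0,-6.95,-3.85],"turn":[-2.65,0,0]}
    - {"translation":[0,-6.95,-3.85],"turn":[-2.65,0,0]}

```text
time_s: 25.05
ee_pos: [0.5729, -0.1973, 0.1947]
eef_rot: [-0.439, 1.568, 2.901]
force: [0.9, -0.8, -3.5]
grip_width: 0.0577
```

```bash
python3 refit.py blue w15
python3 - <<'E'
from h import *
plan([.5732,-.1963,.056],.2-np.pi/2)
E
```

```text
blue old [ 0.5973 -0.1912  0.2042] new -152.3 [ 0.597  -0.1919  0.2001]
t 25.1 p [ 0.5727 -0.1978  0.1951] a -1.374 q6 0.981 tilt [-0.0018  0.0004] F [-0.1  0.1 -3.4] w 0.0574
tr [ 5.563 -0.052 -0.039] turn [-0.04  0.02  0.01] rows 3.3
```

View pics/w15o.png

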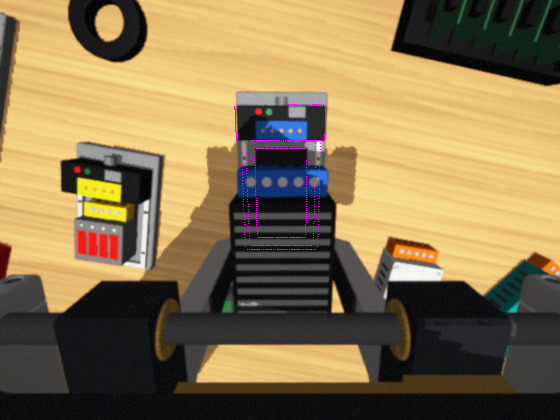

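>>> arm_command:
  deltas:
    - {"translation":[0.5,-0.05,0],"turn":[0,0,0]}
    - {"translation":[1.8,-0.05,0],"turn":[0,0,0]}
    - {"translation":[3.2,-0.05,0],"turn":[0,0,0]}
    - {"translation":[4.3,-0.05,0],"turn":[0,0,0]}
    - {"translation":[5,-0.05,0],"turn":[0,0,0]}
    - {"translation":[5.4,-0.05,0],"turn":[0,0,0]}
    - {"translation":[5.5,-0.05,0],"turn":[0,0,0]}
    - {"translation":[5.5,-0.05,0],"turn":[0,0,0]}
    - {"translation":[5.5,-0.05,0],"turn":[0,0,0]}

```text
time_s: 25.85
ee_pos: [0.5738, -0.1963, 0.06]
eef_rot: [2.522, 1.569, -0.422]
force: [0.8, -0.6, -2.5]
grip_width: 0.0581
```

>>> arm_command:
  deltas:
    - {"translation":[0.02,0,0],"turn":[0,0,0]}
    - {"translation":[0.04,0,0],"turn":[0,0,0]}
    - {"translation":[0.06,0,0],"turn":[0,0,0]}
    - {"translation":[0.06,0,0],"turn":[0,0,0]}

```text
time_s: 26.18
ee_pos: [0.5734, -0.1956, 0.0575]
eef_rot: [2.534, 1.57, -0.409]
force: [0.2, 0.4, -3.1]
grip_width: 0.0579
```

>>> arm_command:
  deltas:
    - {"translation":[0.05,0,0],"turn":[0,0,0]}
    - {"translation":[0.1,0,0],"turn":[0,0,0]}
    - {"translation":[0.15,0,0],"turn":[0,0,0]}
    - {"translation":[0.17,0,0],"turn":[0,0,0]}
    - {"translation":[0.17,0,0],"turn":[0,0,0]}

```text
time_s: 26.6
ee_pos: [0.5732, -0.1955, 0.0527]
eef_rot: [-0.538, 1.57, 2.802]
force: [-0.6, -0.7, -4.0]
grip_width: 0.0578
```

>>> arm_command:
  deltas:
    - {"translation":[0.03,0,0],"turn":[0,0,0]}
    - {"translation":[0.05,0,0],"turn":[0,0,0]}
    - {"translation":[0.05,0,0],"turn":[0,0,0]}

```text
time_s: 26.85
ee_pos: [0.5733, -0.1956, 0.0516]
eef_rot: [-0.586, 1.571, 2.754]
force: [-0.2, 0.4, -2.9]
grip_width: 0.0578
```

>>> arm_command:
  deltas:
    - {"translation":[0.02,0,0],"turn":[0,0,0]}
    - {"translation":[0.03,0,0],"turn":[0,0,0]}
    - {"translation":[0.03,0,0],"turn":[0,0,0]}

```text
time_s: 27.1
ee_pos: [0.5734, -0.1956, 0.0515]
eef_rot: [2.633, 1.57, -0.311]
force: [-3.9, 1.8, 5.1]
grip_width: 0.0578
```

>>> arm_command:
  deltas:
    - {"translation":[0.01,0,0],"turn":[0,0,0]}
    - {"translation":[0.01,0,0],"turn":[0,0,0]}

```text
time_s: 27.27
ee_pos: [0.5734, -0.1956, 0.0515]
eef_rot: [2.627, 1.57, -0.316]
force: [-4.4, 1.2, 7.8]
grip_width: 0.0577
```

>>> arm_command:
  deltas:
    - {"translation":[0,0,0],"turn":[0,0,0]}
    - {"translation":[0,0,0],"turn":[0,0,0]}
    - {"translation":[0,0,0],"turn":[0,0,0]}
    - {"translation":[0,0,0],"turn":[0,0,0]}
    - {"translation":[0,0,0],"turn":[0,0,0]}
    - {"translation":[0,0,0],"turn":[0,0,0]}
  gripper: 82

```text
time_s: 27.77
ee_pos: [0.5733, -0.1956, 0.0506]
eef_rot: [0.163, 1.571, -2.78]
force: [-0.8, -0.4, -0.3]
grip_width: 0.082
```

>>> arm_command:
  deltas:
    - {"translation":[-0.5,0,0],"turn":[0,0,0]}
    - {"translation":[-2,0,0],"turn":[0,0,0]}
    - {"translation":[-3.5,0,0],"turn":[0,0,0]}
    - {"translation":[-5,0,0],"turn":[0,0,0]}
    - {"translation":[-6.5,0,0],"turn":[0,0,0]}
    - {"translation":[-7.5,0,0],"turn":[0,0,0]}
    - {"translation":[-7.5,0,0],"turn":[0,0,0]}
    - {"translation":[-7.5,0,0],"turn":[0,0,0]}
  gripper: 94

```text
time_s: 28.43
ee_pos: [0.5736, -0.1957, 0.2402]
eef_rot: [2.538, 1.568, -0.405]
force: [0.1, 0.6, -0.7]
grip_width: 0.0939
```

Run:
```python
from fit import *
c=optics.get_calibration('wrist'); im=save('wrist','w16'); view=(c,im)
v=locate('drive',.020,view,.5776,-.195,[.1,.2,.3],'ov16')
b=fit([view],np.vstack(model(.104,.058)[1:]),.597,-.1914,[.15,.2,.25],.008); print('st',b)
plan([.477,-.365,.22],-1.6)
```

```text
drive -139.1 [ 0.577  -0.1958  0.2029]
st (np.float64(-165.4559524639668), (np.float64(0.5969273878402093), np.float64(-0.1911334234215845), np.float64(0.1946963793078751)))
t 28.48 p [ 0.5731 -0.1955  0.2384] a -1.3724 q6 0.983 tilt [ 0.0002 -0.0001] F [-0.7 -0.1 -1. ] w 0.0939
tr [0.736 5.889 5.106] turn [ 2.61 -0.   -0.  ] rows 4.7
```

View pics/ov16.png

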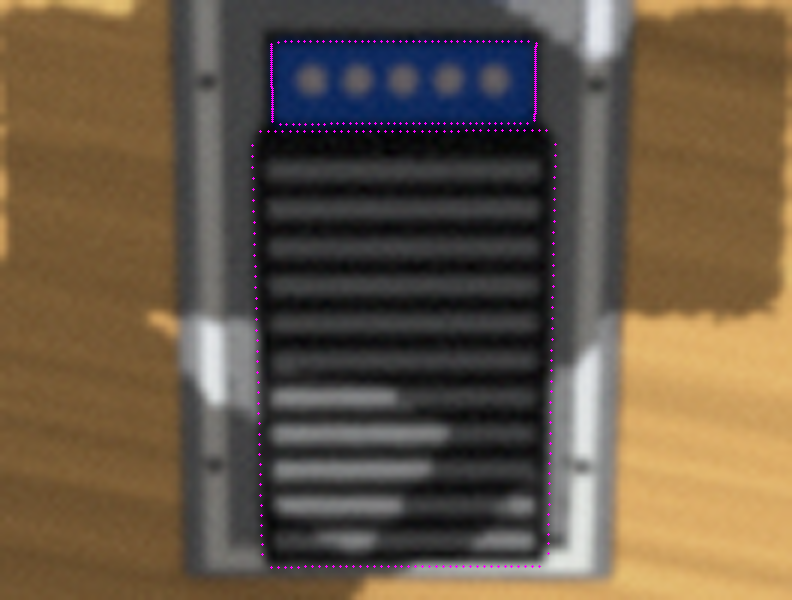

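Drive is centred in the blue station. Now the power supply.

>>> arm_command:
  deltas:
    - {"translation":[0,5.9,5.1],"turn":[2.6,0,0]}
    - {"translation":[0,5.9,5.1],"turn":[2.6,0,0]}
    - {"translation":[0,5.9,5.1],"turn":[2.6,0,0]}
    - {"translation":[0,5.9,5.1],"turn":[2.6,0,0]}
    - {"translation":[0,5.9,5.1],"turn":[2.6,0,0]}
    - {"translation":[0,5.9,5.1],"turn":[2.6,0,0]}
    - {"translation":[0.7,5.9,5.1],"turn":[2.6,0,0]}
    - {"translation":[0.7,5.9,5.1],"turn":[2.6,0,0]}
    - {"translation":[0.7,5.9,5.1],"turn":[2.6,0,0]}

```text
time_s: 29.23
ee_pos: [0.4771, -0.3646, 0.2192]
eef_rot: [-0.705, 1.567, 2.408]
force: [0.2, 0.7, 0.5]
grip_width: 0.0944
```

Run:
```python
from fit import *
c=optics.get_calibration('wrist'); im=save('wrist','w17'); view=(c,im)
v=locate('supply',.0,view,.487,-.37,np.arange(-.3,.31,.1),'ov17')
g=np.array(v[:2])-.004*np.array([np.cos(v[2]),np.sin(v[2])]); print(g)
plan([*g,.030],v[2]-np.pi/2)
```

```text
supply -175.5 [ 0.4855 -0.3679  0.0174]
[ 0.48145627 -0.36801193]
t 29.28 p [ 0.4775 -0.3647  0.2202] a -1.5986 q6 0.885 tilt [-0.0012  0.0011] F [-0.1  0.7  0.6] w 0.0944
tr [ 7.608  0.136 -0.172] turn [-0.52  0.01  0.01] rows 4.6
```

View pics/ov17.png

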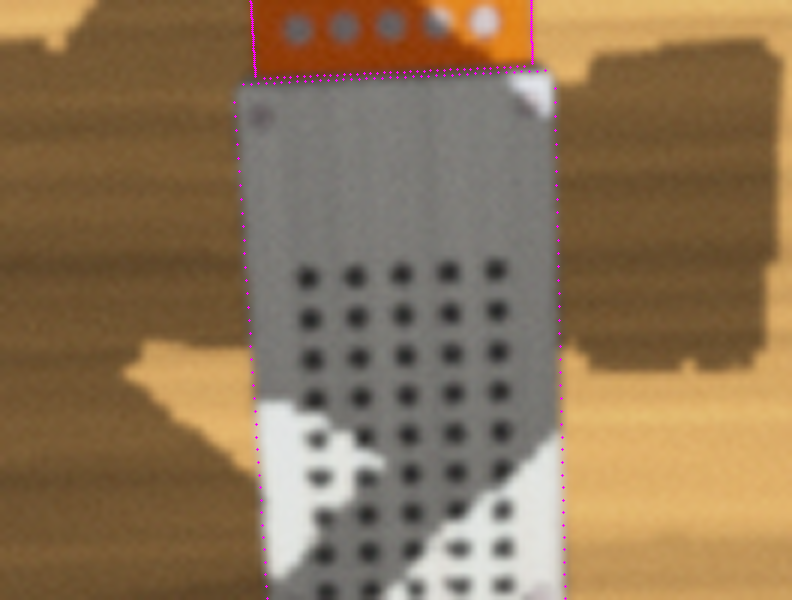

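Run:
```python
from fit import *
c,_=pickle.load(open('w4.pkl','rb'))
print(ray(c,(348,183),.04),ray(c,(383,208),.04),ray(c,(402,117),.025))
```

```text
[ 0.46142367 -0.46294947  0.04      ] [ 0.43116486 -0.520624    0.04      ] [ 0.56106521 -0.5248659   0.025     ]
```

>>> arm_command:
  deltas:
    - {"translation":[1,0.15,-0.15],"turn":[-0.5,0,0]}
    - {"translation":[2.5,0.15,-0.15],"turn":[-0.5,0,0]}
    - {"translation":[4,0.15,-0.15],"turn":[-0.5,0,0]}
    - {"translation":[4.5,0.15,-0.15],"turn":[-0.5,0,0]}
    - {"translation":[4.5,0.15,-0.15],"turn":[-0.5,0,0]}

```text
time_s: 29.7
ee_pos: [0.4804, -0.368, 0.1057]
eef_rot: [-0.73, 1.566, 2.427]
force: [-0.4, -0.1, 1.2]
grip_width: 0.0942
```

Run:
```python
from h import *
plan([.4815,-.368,.030],.0174-np.pi/2)
save('wrist','w18')
```

```text
t 29.7 p [ 0.4804 -0.368   0.1057] a -1.555 q6 0.841 tilt [-0.004   0.0035] F [-0.4 -0.1  1.2] w 0.0942
tr [ 3.027  0.011 -0.057] turn [-0.02  0.05  0.04] rows 1.8
```

View pics/w18.png

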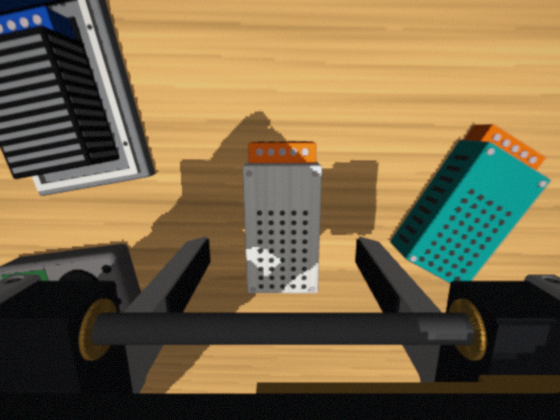

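>>> arm_command:
  deltas:
    - {"translation":[0.8,0,0],"turn":[0,0,0]}
    - {"translation":[1.7,0,0],"turn":[0,0,0]}
    - {"translation":[2.4,0,0],"turn":[0,0,0]}
    - {"translation":[2.8,0,0],"turn":[0,0,0]}
    - {"translation":[2.95,0,0],"turn":[0,0,0]}
    - {"translation":[2.95,0,0],"turn":[0,0,0]}
    - {"translation":[2.95,0,0],"turn":[0,0,0]}

```text
time_s: 30.33
ee_pos: [0.4818, -0.3697, 0.0362]
eef_rot: [2.406, 1.569, -0.721]
force: [-0.0, -0.3, 0.4]
grip_width: 0.0938
```

>>> arm_command:
  deltas:
    - {"translation":[0,0,0],"turn":[0,0,0]}
    - {"translation":[0,0,0],"turn":[0,0,0]}
    - {"translation":[0,0,0],"turn":[0,0,0]}
    - {"translation":[0,0,0],"turn":[0,0,0]}
    - {"translation":[0,0,0],"turn":[0,0,0]}
    - {"translation":[0,0,0],"turn":[0,0,0]}
    - {"translation":[0,0,0],"turn":[0,0,0]}
    - {"translation":[0,0,0],"turn":[0,0,0]}
    - {"translation":[0,0,0],"turn":[0,0,0]}
    - {"translation":[0,0,0],"turn":[0,0,0]}
  gripper: 45
  force: 45

```text
time_s: 31.17
ee_pos: [0.4811, -0.3691, 0.0346]
eef_rot: [-1.534, 1.571, 1.622]
force: [-1.6, 3.3, 4.5]
grip_width: 0.0598
```

Run:
```python
from h import *
plan([.4815,-.368,.030],.0174-np.pi/2)
```

```text
t 31.17 p [ 0.4811 -0.3691  0.0346] a -1.5556 q6 0.841 tilt [-0.      0.0002] F [-1.6  3.3  4.5] w 0.0598
tr [ 0.183 -0.042 -0.018] turn [-0.03  0.    0.  ] rows 0.1
```

>>> arm_command:
  deltas:
    - {"translation":[-0.2,0,0],"turn":[0,0,0]}
    - {"translation":[-0.8,0,0],"turn":[0,0,0]}
    - {"translation":[-1.8,0,0],"turn":[0,0,0]}
    - {"translation":[-3.2,0,0],"turn":[0,0,0]}
    - {"translation":[-4.6,0,0],"turn":[0,0,0]}
    - {"translation":[-5.8,0,0],"turn":[0,0,0]}
    - {"translation":[-6,0,0],"turn":[0,0,0]}
    - {"translation":[-6,0,0],"turn":[0,0,0]}

```text
time_s: 31.83
ee_pos: [0.4813, -0.3697, 0.1858]
eef_rot: [2.334, 1.568, -0.793]
force: [-0.1, 0.6, -4.4]
grip_width: 0.0598
```

Run:
```python
from h import *
plan([.5879,.1812,.185],-1.745)
save('wrist','w19')
```

```text
t 31.83 p [ 0.4813 -0.3697  0.1858] a -1.5557 q6 0.841 tilt [ 0.0021 -0.0022] F [-0.1  0.6 -4.4] w 0.0598
tr [-7.0000e-03 -2.1967e+01 -4.5940e+00] turn [ 2.17 -0.03 -0.02] rows 13.5
```

View pics/w19.png

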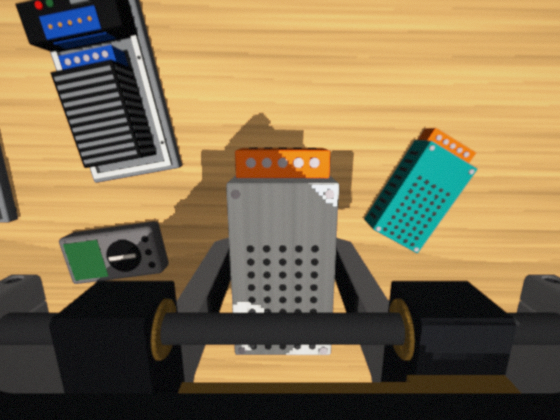

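Supply is held level. I carry it to orange with a gentle start and stop.

>>> arm_command:
  deltas:
    - {"translation":[0,-0.5,-0.1],"turn":[0,0,0]}
    - {"translation":[0,-1.5,-0.3],"turn":[0.1,0,0]}
    - {"translation":[0,-2.8,-0.6],"turn":[0.3,0,0]}
    - {"translation":[0,-4.2,-0.9],"turn":[0.4,0,0]}
    - {"translation":[0,-5.7,-1.2],"turn":[0.5,0,0]}
    - {"translation":[0,-7.2,-1.5],"turn":[0.7,0,0]}
    - {"translation":[0,-8.7,-1.8],"turn":[0.8,0,0]}
    - {"translation":[0,-10.2,-2.1],"turn":[1,0,0]}
    - {"translation":[0,-11.5,-2.4],"turn":[1.1,0,0]}
    - {"translation":[0,-12.5,-2.6],"turn":[1.2,0,0]}
    - {"translation":[0,-13,-2.7],"turn":[1.3,0,0]}
    - {"translation":[0,-13,-2.7],"turn":[1.3,0,0]}

```text
time_s: 32.88
ee_pos: [0.5429, -0.0401, 0.1822]
eef_rot: [-0.155, 1.567, 2.891]
force: [0.3, -0.0, -4.3]
grip_width: 0.0598
```

Run:
```python
from h import *
plan([.5879,.1812,.185],-1.745)
```

```text
t 32.88 p [ 0.5429 -0.0401  0.1822] a -1.6664 q6 1.525 tilt [-0.0035  0.0009] F [ 0.3 -0.  -4.3] w 0.0598
tr [-0.111 -8.982 -0.947] turn [0.9  0.04 0.  ] rows 5.4
```

>>> arm_command:
  deltas:
    - {"translation":[0,-0.5,0],"turn":[0,0,0]}
    - {"translation":[0,-1.5,-0.1],"turn":[0.2,0,0]}
    - {"translation":[0,-2.8,-0.3],"turn":[0.3,0,0]}
    - {"translation":[-0.1,-4.2,-0.4],"turn":[0.4,0,0]}
    - {"translation":[-0.1,-5.6,-0.6],"turn":[0.6,0,0]}
    - {"translation":[-0.1,-7,-0.7],"turn":[0.7,0,0]}
    - {"translation":[-0.1,-8.2,-0.9],"turn":[0.9,0,0]}
    - {"translation":[-0.1,-8.8,-0.95],"turn":[0.9,0,0]}
    - {"translation":[-0.1,-8.9,-0.95],"turn":[0.9,0,0]}
    - {"translation":[-0.1,-8.9,-0.95],"turn":[0.9,0,0]}

```text
time_s: 33.72
ee_pos: [0.5886, 0.1759, 0.1858]
eef_rot: [0.52, 1.569, -2.797]
force: [-0.8, -0.4, -4.1]
grip_width: 0.0601
```

```bash
python3 refit.py orange w20
python3 - <<'E'
from h import *
plan([.5879,.1812,.059],-1.745)
E
```

```text
orange old [ 0.6115  0.1773 -0.1744] new -153.6 [ 0.6119  0.176  -0.1731]
t 33.77 p [0.5887 0.1751 0.1861] a -1.7476 q6 1.977 tilt [-0.0014 -0.0007] F [-0.1 -0.5 -4.1] w 0.0598
tr [ 5.084 -0.24   0.069] turn [-0.03  0.01 -0.01] rows 3.1
```

View pics/w20o.png

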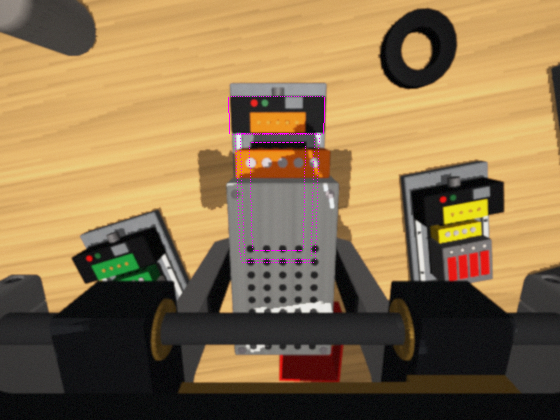

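>>> arm_command:
  deltas:
    - {"translation":[0.5,-0.22,0.05],"turn":[0,0,0]}
    - {"translation":[1.5,-0.22,0.05],"turn":[0,0,0]}
    - {"translation":[2.7,-0.22,0.05],"turn":[0,0,0]}
    - {"translation":[3.8,-0.22,0.05],"turn":[0,0,0]}
    - {"translation":[4.6,-0.22,0.05],"turn":[0,0,0]}
    - {"translation":[4.9,-0.22,0.05],"turn":[0,0,0]}
    - {"translation":[5,-0.22,0.05],"turn":[0,0,0]}
    - {"translation":[5,-0.22,0.05],"turn":[0,0,0]}
    - {"translation":[5,-0.22,0.05],"turn":[0,0,0]}

```text
time_s: 34.52
ee_pos: [0.5895, 0.1814, 0.0633]
eef_rot: [-2.745, 1.569, 0.219]
force: [-0.5, 0.7, -3.6]
grip_width: 0.0597
```

>>> arm_command:
  deltas:
    - {"translation":[0.04,0,0],"turn":[0,0,0]}
    - {"translation":[0.07,0,0],"turn":[0,0,0]}
    - {"translation":[0.08,0,0],"turn":[0,0,0]}
    - {"translation":[0.08,0,0],"turn":[0,0,0]}

```text
time_s: 34.85
ee_pos: [0.5889, 0.1816, 0.0603]
eef_rot: [-2.706, 1.57, 0.259]
force: [-0.1, -0.7, -4.6]
grip_width: 0.0602
```

>>> arm_command:
  deltas:
    - {"translation":[0.05,0,0],"turn":[0,0,0]}
    - {"translation":[0.1,0,0],"turn":[0,0,0]}
    - {"translation":[0.15,0,0],"turn":[0,0,0]}
    - {"translation":[0.18,0,0],"turn":[0,0,0]}
    - {"translation":[0.18,0,0],"turn":[0,0,0]}

```text
time_s: 35.27
ee_pos: [0.5887, 0.1815, 0.0552]
eef_rot: [0.385, 1.57, -2.933]
force: [-0.2, -0.7, -4.1]
grip_width: 0.0596
```

>>> arm_command:
  deltas:
    - {"translation":[0.02,0,0],"turn":[0,0,0]}
    - {"translation":[0.03,0,0],"turn":[0,0,0]}
    - {"translation":[0.03,0,0],"turn":[0,0,0]}

```text
time_s: 35.52
ee_pos: [0.5888, 0.1815, 0.0547]
eef_rot: [0.717, 1.571, -2.601]
force: [0.3, 0.1, -5.9]
grip_width: 0.0596
```

>>> arm_command:
  deltas:
    - {"translation":[0.02,0,0],"turn":[0,0,0]}
    - {"translation":[0.03,0,0],"turn":[0,0,0]}
    - {"translation":[0.03,0,0],"turn":[0,0,0]}

```text
time_s: 35.77
ee_pos: [0.5889, 0.1815, 0.0546]
eef_rot: [-2.854, 1.57, 0.111]
force: [-3.7, -1.3, 5.3]
grip_width: 0.0597
```

>>> arm_command:
  deltas:
    - {"translation":[0.02,0,0],"turn":[0,0,0]}
    - {"translation":[0.02,0,0],"turn":[0,0,0]}
    - {"translation":[0.02,0,0],"turn":[0,0,0]}

```text
time_s: 36.02
ee_pos: [0.589, 0.1816, 0.0546]
eef_rot: [-2.791, 1.57, 0.174]
force: [-7.5, -2.4, 11.4]
grip_width: 0.0599
```

>>> arm_command:
  deltas:
    - {"translation":[0,0,0],"turn":[0,0,0]}
    - {"translation":[0,0,0],"turn":[0,0,0]}
    - {"translation":[0,0,0],"turn":[0,0,0]}
    - {"translation":[0,0,0],"turn":[0,0,0]}
    - {"translation":[0,0,0],"turn":[0,0,0]}
    - {"translation":[0,0,0],"turn":[0,0,0]}
  gripper: 84

```text
time_s: 36.52
ee_pos: [0.5888, 0.1815, 0.0534]
eef_rot: [-1.507, 1.571, 1.458]
force: [0.4, -0.2, 0.7]
grip_width: 0.0841
```

>>> arm_command:
  deltas:
    - {"translation":[-0.5,0,0],"turn":[0,0,0]}
    - {"translation":[-2,0,0],"turn":[0,0,0]}
    - {"translation":[-3.5,0,0],"turn":[0,0,0]}
    - {"translation":[-5,0,0],"turn":[0,0,0]}
    - {"translation":[-6.5,0,0],"turn":[0,0,0]}
    - {"translation":[-8,0,0],"turn":[0,0,0]}
    - {"translation":[-9,0,0],"turn":[0,0,0]}
    - {"translation":[-9,0,0],"turn":[0,0,0]}
    - {"translation":[-9,0,0],"turn":[0,0,0]}
  gripper: 94

```text
time_s: 37.27
ee_pos: [0.5889, 0.1816, 0.2804]
eef_rot: [-2.716, 1.568, 0.249]
force: [-1.5, 1.3, -0.5]
grip_width: 0.0939
```

Run:
```python
from fit import *
c=optics.get_calibration('wrist'); im=save('wrist','w21'); view=(c,im)
v=locate('supply',.020,view,.592,.18,[-.3,-.2,-.1],'ov21')
b=fit([view],np.vstack(model(.124,.06)[1:]),.612,.1765,[-.25,-.2,-.15],.008); print('st',b)
i=save('scene','s21'); cv2.imwrite('pics/s21c.png',cv2.resize(i[100:380,150:490],None,fx=2.3,fy=2.1)[:,:,::-1])
sc=optics.get_calibration('scene')
for t in ['bin','meter']: print(t,[(x['at'],round(x['score'],2)) for x in models.mark_of(t,'scene')[:2]])
print(ctrl.get_obs()['force'],ctrl.get_obs()['time_s'])
```

```text
supply -158.6 [ 0.5925  0.1804 -0.176 ]
st (np.float64(-162.1546251902831), (np.float64(0.6115566116528246), np.float64(0.1761268821728219), np.float64(-0.17083158391280795)))
bin [([384.0, 246.9], 0.86)]
meter [([277.0, 189.3], 0.75)]
[ 0.31250827 -0.10314301  0.87271163] 37.4667
```

View pics/w21.png

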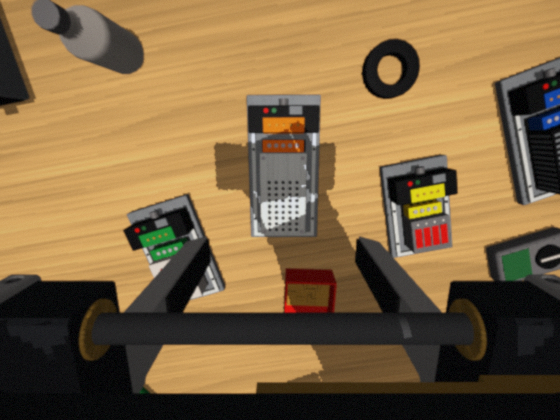

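View pics/s21c.png

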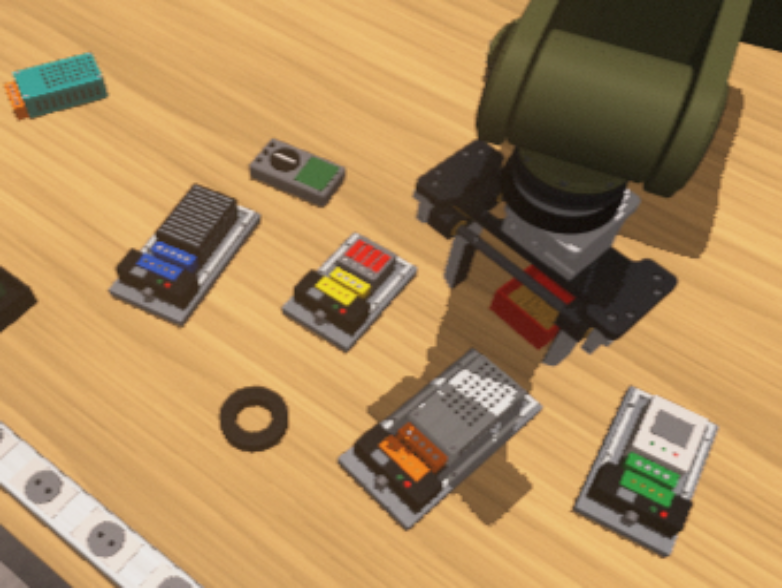

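All four modules lie in their own stations, strips towards the plugs, and the bin and meter marks are unchanged to about 2 px. The gripper is clear at z = 0.28 m, so I hand in.

Run:
```python
from station import ctrl
print(ctrl.hand_in())
```

```text
the job is handed in; nothing more can be done
None
```

I moved all four modules from the top of the pile down, each into the station with its own colour: relay to yellow, controller to green, drive to blue and supply to orange. Each one was set down until the wrist force showed it resting on the pad, and let go before I took the next. I handed in at about 37.5 s, with no verdict reported.

- **Placement:** wrist-camera fits after each release put the modules about 1 mm from the pad centres across and lengthwise, and within about 0.02 rad of the station axis. Each pad contact came within about 0.2 mm of the height worked out from the grasp.
- **Last pictures:** all four lie flat between the rails with their terminal strips towards the plugs.
- **Bystanders:** the bin and meter marks in the scene picture moved 1–2 px (about 3–5 mm), which is the scatter of that detector; the arm never came near either.
- **Disagreement:** while measuring the stations, the scene camera and wrist camera differed by up to 8 mm in the orange station's x position. I used the wrist fit, and the close views before and after placing bore it out.

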